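# Walk a welded steel box into the welding fixture and nip it with the cam

### The arm

A 6-joint arm with a two-finger parallel gripper is mounted at the origin on the work surface. World frame = base frame: x ahead of the robot, y to its left, z up, the work surface at z = 0. Lengths are in mm, angles in rad, forces in N, time in s.
With the tool pointing down it reaches from about 325 to 900 mm from the base axis. Payload 6.1 kg.
Tool frame: the origin (TCP) lies on the front face of the gripper's body, between the roots of the fingers; the fingertips stand 70 mm ahead of it and the grasp point (between the pads) lies 51 mm ahead of it; z points along the fingers, y is the direction in which the jaws open and shut (so a half turn about z gives the same grasp; the last joint's range is limited). The gripper opens to 87 mm and grips with 3 to 60 N. Pads are 19 mm wide; open, the fingers measure 117 mm over their backs; the gripper's body (75 mm by 190 mm) begins 51 mm behind the grasp point.
Start: joints at [-1.321, 0.22, 1.526, -0, 1.395, -0.126], TCP at [229.378, -581.379, 292.238] pointing down, gripper open.
Joint ranges: [-2.98, 2.98], [-0.91, 2.08], [0.09, 2.57], [-1.24, 4.39], [0.2, 2.65], [-2.68, 2.68]. Speed limits (rad/s): [2.57, 2.57, 3.01, 3.14, 3.14, 3.14].

### API

Orientations are given as a unit quaternion [x, y, z, w].
In Python, from plant import ctrl, camera, camera_params, job gives the robot as it stands.
- The arm moves only by the shell command python3 -m pendant 'ROWS' [FORCE]. ROWS is JSON, a list of rows, each an object with "jaw": the opening in per cent of the stroke, from 0 (shut) to 100 (fully open); "dp": the shift along the world's x, y, z in units of 30 mm (1.0 is 30 mm), a list of three; "spin": the turn about the world's z in units of 5 degrees (1.0 is 5 degrees). A call has 1 to 8 rows; each row is the pose to reach, as a shift and turn from the pose commanded when the call began; what a row does not reach only later rows make up. A row lasts 1/12 s, in which the tool goes at most 41.7 mm and 7.16 degrees, less where a joint would pass 70% of its speed; a pose out of reach is approached as far as the arm can. A call with a gripper value outside its range is refused whole. The fingers move at their own pace and stop on an object; FORCE is the grip in N (left out, the last holds). Time passes only in rows, so rows that repeat a pose let the fingers close. It gives the time, the measured TCP pose, the force and the opening at its end, in the units of the state.
- ctrl.sense(): the state, without advancing time (a new reading comes with each control period).
- camera(name): name is "side" or "top"; returns the picture (420x560x3 uint8, blue, green, red); there is no depth.
- camera_params(name): a dict with "mtx" (3x3 intrinsics, pixels), "extrinsics" (4x4, takes a point from world to camera coordinates). Camera axes: x right, y down, z forward; pixel columns grow to the right and rows downward; lengths in mm; the calibration is good to about 2 mm. A picture is of the moment at which its call begins. camera_params takes no time and is no camera call.
- job.hand_in(): hands the job in, once; it reports no verdict.
The state is a dict: "time": time; "joint_positions": joint angles; "qvel": joint speeds; "joint_torque": joint torques, N m; "eef_pos": TCP position; "orientation": TCP orientation; "force": force on the tool from outside, world axes, zero at the start; "torque": the same for the moment, N m; "grip_width": finger opening in mm.
Only numpy, scipy, OpenCV 4.12 (cv2) and the standard library are available. Lean on these libraries where they do the work, as an engineer would, in place of code of your own. Each camera call takes 0.05 s, during which the arm holds its last target.

### The job

Walk the heavy steel box across the welding table into the corner of the fixture by pushing its ends in turn from behind with the gripper, swinging first the end nearer the robot, then the far end, then the near end again (and so on as needed), each swing bringing that end clearly ahead of the other by 20 mm or more. When the box sits square against the fence, turn the cam lever clockwise just far enough to slide the box up to the end stop and take up the gap, without forcing the lever. Keep the box flat on the table, do not let it slew round more than about 35 degrees out of square, and leave the other things on the table where they are.

Things in the scene. Friction and masses are not known exactly. Their poses are not given: they have to be found in the camera images.
- block: The box to move: closed, welded bare steel, 90 mm deep (x) by 160 mm long (y) by 55 mm tall, 1.0 to 1.7 kg, loose. Origin: centre of its underside. Its x axis points the way it walks; +y is its end nearer the robot. Pushed 40 mm off centre, it turns about a point 60 to 80 mm beyond its centre and drifts 3 to 4 mm per 0.1 rad away from the pushed end. Starts 120 to 180 mm short of home, its far end leading.
- dock: The fixed dark steel fixture: fence bar and end stop at right angles, 45 mm tall. Origin on the table at the inner corner of their faces. Its x is the walking direction (roughly world +y); the fence face is its plane x = 0 (y -200 to 30 mm), the end stop's face its plane y = 0 (x -35 to 0 mm). Home for the box: its origin at (-45, -80) mm here, axes parallel.
- dock_diag (a point): A reference direction only: at the fixture's corner, its axes turned 45 degrees anticlockwise (seen from above) from the fixture's. The box is square when its y axis makes 45 degrees with this y axis; more when its near end leads, less when its far end leads.
- cam_base: The fixed foot of the cam clamp, 70 x 50 mm, 10 mm tall, beyond the far end of the box's home. Origin on the table on the cam's upright pivot axis; axes parallel to the fixture's. The pivot is at x = -0.040 in the fixture's frame, y = -0.192 to -0.202.
- cam (a joint): Cam lever angle (rad): 0 = open, grows clockwise from above, stop 2.75; starts at 0 to 0.25, stays where left (1 N at the grip turns it, up to 6 N while it slides the box). The cam is a disc, 32 mm radius, 12 to 42 mm above the table, its centre at (-20 mm sin(angle), -20 mm cos(angle)) in the foot's frame. It meets the box's far end, slides it to the end stop and takes up the gap at 1.55 to 2.1 rad.
- cam_disc (a point): Centre of the cam disc, 27 mm above the table.
- cam_grip (a point): Centre of the lever's upright round grip, 95 mm above the table: 18 mm diameter, from 62 to 122 mm high, 85 mm from the pivot. The flat lever below it is 62 to 72 mm high and passes over the box. In the foot's frame the lever points at 222 degrees (anticlockwise from its x axis) minus the cam angle. Never press it with over 30 N.
- spray_can: Bystander: plain grey spray can, 62 mm diameter, 190 mm tall. Origin at the centre of its underside.
- hammer: Bystander: hammer, 240 mm long. Origin at the centre of its underside.
- magnet_square: Bystander: triangular red welding magnet, legs 110 mm, 30 mm tall. Origin at the centre of its underside.
- tube_offcut: Bystander: square aluminium tube offcut, 160 x 40 x 40 mm. Origin at the centre of its underside.
- brush: Bystander: brush, 200 mm long. Origin at the centre of its underside.
- angle_offcut: Bystander: steel angle offcut, 140 x 50 x 50 mm. Origin at the centre of its underside.
- pot: Bystander: open dark steel pot, 90 mm diameter, 90 mm tall. Origin at the centre of its underside.
Mind the look-alikes: they are no part of the job. What is shaped like the block but blue or red is not meant. Leave any purple look-alike of the cam_base alone.

How it is judged (in metres and radians):
On the way, in this order (a step that is already met when the one before it is completed fails the run):
1. the near end has been swung ahead of the far end (by at least 0.09 rad, about 15 mm) (angle between the y axis of block and the y axis of dock_diag, either way round above 0.875 rad), for 0.1 s.
2. then the far end ahead of the near end (0.09 rad) (angle between the y axis of block and the y axis of dock_diag, either way round below 0.695 rad), for 0.1 s.
3. then the near end ahead again (0.09 rad) (angle between the y axis of block and the y axis of dock_diag, either way round above 0.875 rad), for 0.1 s.
4. then the box is square (0.05 rad) and within 4 mm of the fence, with the cam still open (under 1 rad) (x of block in the frame of dock above -0.049 m and angle between the x axis of block and the x axis of dock, either way round below 0.05 rad and value of joint cam below 1 rad), for 0.1 s.
At the end, for the whole second after the job is handed in: The box lies square to the fixture within 0.05 rad, within 4 mm of the fence and 3 mm of the end stop, the cam disc within 2 mm of the box's far end, everything at rest (x of block in the frame of dock above -0.049 m and angle between the x axis of block and the x axis of dock, either way round below 0.05 rad and y of block in the frame of dock above -0.083 m and y of cam_disc in the frame of block above -0.114 m and linear speed of block below 0.01 m/s and velocity of joint cam between -0.05 and 0.05 rad/s); the robot touches nothing.
It fails at once if the box lifted more than 12 mm or tipped more than 0.15 rad (height (world z) of block above 0.012 m or angle between block's own z axis and vertical above 0.15 rad).
It fails at once if the box slewed more than 0.65 rad out of square (angle between the x axis of block and the x axis of dock, either way round above 0.65 rad).
It fails at once if the lever forced: more than 40 N from the fingers (contact force between the fingers and cam above 40 N).
It fails at once if another thing on the table moved more than 30 mm (distance of any of spray_can, hammer, magnet_square, tube_offcut, brush, angle_offcut, pot from where it was at the start of the episode above 0.03 m).
It also fails if it takes over 70 s, if anything falls off the work surface, if the arm or the gripper's body presses on something with over 40 N, if the wrist force passes 120 N, or if a joint passes its speed limit or range.

## Working session

There is one attempt and no reset: what is moved stays moved. The work goes in short steps, Python scripts to look and compute and a shell command to move; the robot and the scene stay as the last step left them, time stands still between calls to the robot, and variables do not carry over. Pictures are saved under pics/ and viewed, and the job is handed in when it is done.

```bash
mkdir -p pics; ls; python3 - <<'E'
from plant import ctrl,camera,camera_params
import cv2
for n in ("side","top"):
    im=camera(n); cv2.imwrite(f"pics/{n}0.png",im)
    p=camera_params(n); print(n,p["mtx"],p["extrinsics"])
print(ctrl.sense())
E
```

```text
pics
side [[502.45102193   0.         283.87701728]
 [  0.         502.45102193 202.7026895 ]
 [  0.           0.           1.        ]] [[-7.28517426e-01  6.84984410e-01  7.66271561e-03  3.35765369e+02]
 [ 4.26662966e-01  4.62473376e-01 -7.77223964e-01 -1.66322539e+02]
 [-5.35930100e-01 -5.62951805e-01 -6.29177394e-01  1.68127054e+03]
 [ 0.00000000e+00  0.00000000e+00  0.00000000e+00  1.00000000e+00]]
top [[493.01165438   0.         276.35187596]
 [  0.         493.01165438 205.42295057]
 [  0.           0.           1.        ]] [[-3.19292205e-03 -9.99987877e-01  3.74856922e-03  2.33337737e+01]
 [-9.91180812e-01  2.66814921e-03 -1.32489539e-01  5.09025629e+02]
 [ 1.32477931e-01 -4.13853866e-03 -9.91177315e-01  1.54058254e+03]
 [ 0.00000000e+00  0.00000000e+00  0.00000000e+00  1.00000000e+00]]
{'time': 0.1, 'joint_positions': array([-1.32111848e+00,  2.21136587e-01,  1.52752624e+00,  4.20624768e-06,
        1.39467443e+00, -1.26132355e-01]), 'qvel': array([-6.85658664e-05, -8.80871073e-06, -2.15868715e-03, -4.11457377e-04,
       -2.16395653e-03,  4.28308968e-04]), 'joint_torque': array([ 9.66241023e-04, -4.95944059e+01, -3.88519764e+01,  7.01272767e-02,
        5.15710004e-02, -4.88146782e-05]), 'eef_pos': array([ 229.2598824 , -580.95766558,  291.23751128]), 'orientation': array([ 9.82397416e-01,  1.86800846e-01, -5.17839381e-05, -8.70766541e-04]), 'force': array([-0.21809057, -0.54120242, -0.75018455]), 'torque': array([ 0.00140244,  0.02608772, -0.01931741]), 'grip_width': 86.96278387020462}
```

View pics/side0.png

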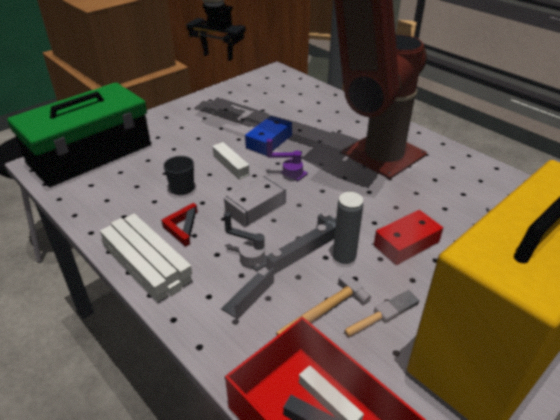

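View pics/top0.png

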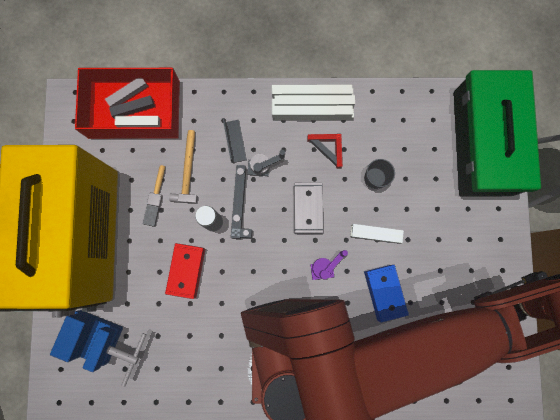

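```bash
python3 - <<'E'
import cv2
a=cv2.imread("pics/top0.png")[110:260,200:350]; b=cv2.imread("pics/side0.png")[170:320,200:360]
cv2.imwrite("pics/t0c.png",cv2.resize(a,None,fx=5,fy=5,interpolation=cv2.INTER_CUBIC)[:600] if 0 else cv2.resize(a,(600,600),interpolation=cv2.INTER_CUBIC))
cv2.imwrite("pics/s0c.png",cv2.resize(b,(640,600),interpolation=cv2.INTER_CUBIC))
E
```

```text
(no output)
```

View pics/t0c.png

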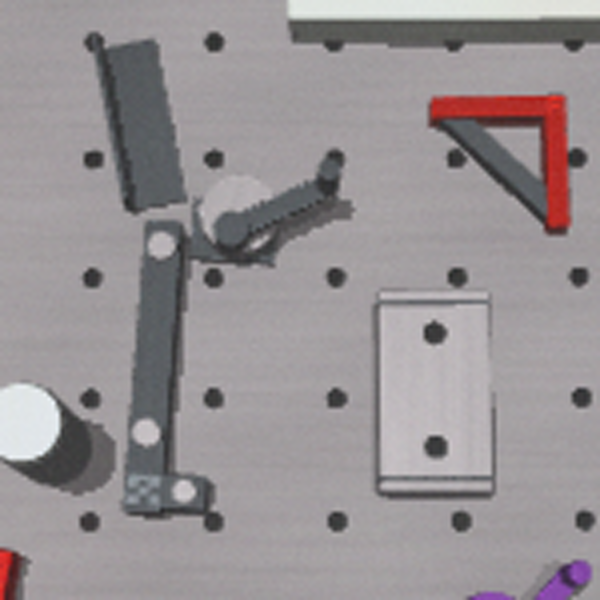

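View pics/s0c.png

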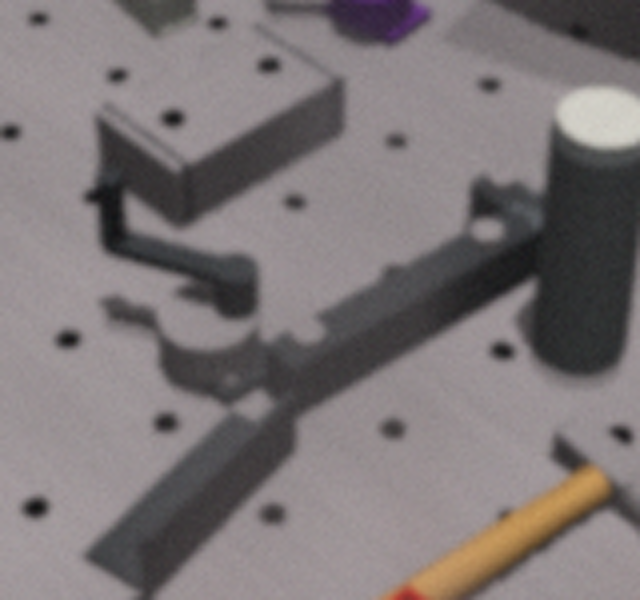

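```bash
cat > h.py <<'E'
import numpy as np, cv2
from scipy.optimize import minimize
from plant import ctrl,camera,camera_params
P={n:camera_params(n) for n in("side","top")}
def proj(n,X):
    X=np.atleast_2d(X); E=P[n]["extrinsics"]; c=X@E[:3,:3].T+E[:3,3]; u=c@P[n]["mtx"].T; return u[:,:2]/u[:,2:]
def ray(n,uv,z):
    E=P[n]["extrinsics"];R=E[:3,:3];C=-R.T@E[:3,3];d=R.T@np.linalg.inv(P[n]["mtx"])@np.array([*uv,1.]);return C+d*(z-C[2])/d[2]
def W(pose,L):  # local->world, pose x,y,th
    L=np.atleast_2d(L);x,y,t=pose;c,s=np.cos(t),np.sin(t)
    return np.c_[x+c*L[:,0]-s*L[:,1],y+s*L[:,0]+c*L[:,1],L[:,2]]
def inv(pose,p):
    x,y,t=pose;d=np.array(p[:2])-[x,y];c,s=np.cos(t),np.sin(t);return np.array([c*d[0]+s*d[1],-s*d[0]+c*d[1]])
def seg(a,b,k=40): return np.linspace(a,b,k)
a,b,h=45,80,55
C=[(a,b),(a,-b),(-a,-b),(-a,b)]
top=[seg((*C[i],h),(*C[(i+1)%4],h)) for i in range(4)]
def vert(i): return seg((*C[i],0),(*C[i],h))
def bot(i,j): return seg((*C[i],0),(*C[j],0))
# side camera sits at +x,+y: sees faces +x(block, world+y) and -y(far)
BLOCK={"top":top,"side":top+[vert(0),vert(1),vert(2),bot(0,1),bot(1,2)]}
DOCK={"top":[seg((0,-200,45),(0,-2,45)),seg((-35,0,45),(0,0,45))],"side":[seg((0,-195,45),(0,-5,45)),seg((0,-200,45),(25,-200,45)),seg((-35,0,45),(0,0,45))]}
def grads(imgs):
    G={}
    for n,im in imgs.items():
        g=cv2.GaussianBlur(cv2.cvtColor(im,cv2.COLOR_BGR2GRAY).astype(np.float32),(0,0),.9)
        G[n]=(cv2.Sobel(g,cv2.CV_32F,1,0),cv2.Sobel(g,cv2.CV_32F,0,1))
    return G
def score(pose,model,G,views=("side","top")):
    s=0
    for n in views:
        for L in model[n]:
            p=proj(n,W(pose,L)).astype(np.float32); t=p[-1]-p[0]; t/=np.linalg.norm(t)+1e-9
            gx=cv2.remap(G[n][0],p[:,:1],p[:,1:],1);gy=cv2.remap(G[n][1],p[:,:1],p[:,1:],1)
            d=np.minimum(np.abs(gx*-t[1]+gy*t[0]),60); s+=d.mean()
    return s
def fit(pose,model,imgs,r=(12,12,.12),views=("side","top"),seed=0):
    G=grads(imgs);rng=np.random.default_rng(seed)
    c=np.array(pose)+rng.uniform(-1,1,(1500,3))*r; c=np.vstack([pose,c])
    v=np.array([score(q,model,G,views) for q in c]); best=None
    for k in np.argsort(-v)[:5]:
        S=np.array([[0,0,0],[2,0,0],[0,2,0],[0,0,.02]])+c[k]
        m=minimize(lambda q:-score(q,model,G,views),c[k],method="Nelder-Mead",options=dict(initial_simplex=S,xatol=.02,fatol=1e-3))
        if best is None or m.fun<best.fun:best=m
    return best.x,-best.fun
def overlay(imgs,items,name,boxes,z=4):
    out=[]
    for n,(x0,x1,y0,y1) in boxes.items():
        im=cv2.resize(imgs[n][y0:y1,x0:x1],None,fx=z,fy=z,interpolation=cv2.INTER_CUBIC)
        for pose,model,col in items:
            for L in model[n]:
                p=(proj(n,W(pose,L))-[x0,y0]+.5)*z-.5
                cv2.polylines(im,[np.round(p).astype(int)],False,col,1)
        cv2.imwrite(f"pics/{name}_{n}.png",im)
def snap(): return {n:camera(n) for n in("side","top")}
E
python3 - <<'E'
from h import *
im={n:cv2.imread(f"pics/{n}0.png") for n in("side","top")}
px=lambda u,v:((u+.5)/4-.5+200,(v+.5)/4-.5+110)
for u,v,z in[(378,297,55),(490,297,55),(495,484,55),(377,484,55),(183,222,45),(165,475,45),(230,228,80),(330,165,122)]:print(ray("top",px(u,v),z).round(1))
b0=(ray("top",px(378,297),55)+ray("top",px(495,484),55))/2
b,s=fit([b0[0],b0[1],np.pi/2],BLOCK,im);print(b.round(3),s)
f=ray("top",px(165,475),45)
d,s=fit([f[0],f[1],np.pi/2+.05],DOCK,im);print(d.round(3),s)
for v in("side","top"):print(v,fit(b,BLOCK,im,views=(v,))[0].round(3),fit(d,DOCK,im,views=(v,))[0].round(3))
print("block in dock",inv(d,b),b[2]-d[2])
overlay(im,[(b,BLOCK,(0,255,0)),(d,DOCK,(0,0,255))],"o0",{"top":(200,350,110,260),"side":(200,360,170,320)})
E
```

```text
[575.  -34.6  55. ]
[ 574.8 -123.4   55. ]
[ 426.3 -125.    55. ]
[426.6 -32.7  55. ]
[638.2 120.7  45. ]
[435.  133.9  45. ]
[625.7  81.8  80. ]
[665.6   4.  122. ]
[501.031 -74.062   1.59 ] 607.5452270507812
[426.817 130.389   1.538] 261.8968505859375
side [506.771 -76.966   1.575] [419.806 139.684   1.495]
top [494.711 -74.982   1.573] [431.365 127.909   1.52 ]
block in dock [-201.94387846  -80.78794731] 0.051220286346370436
```

View pics/o0_top.png

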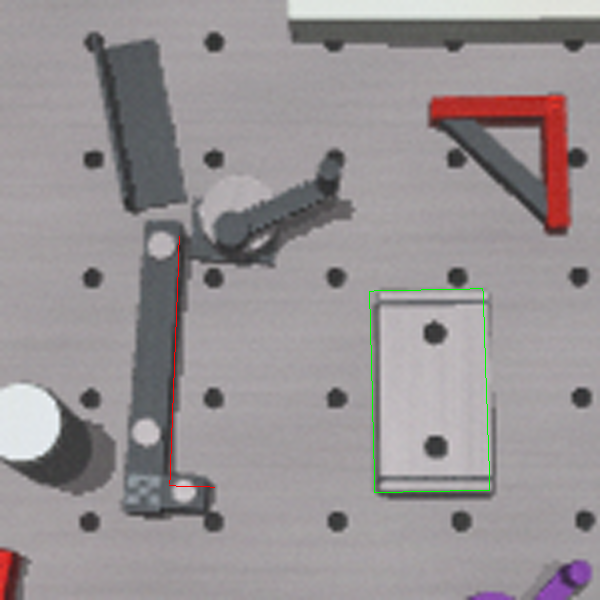

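View pics/o0_side.png

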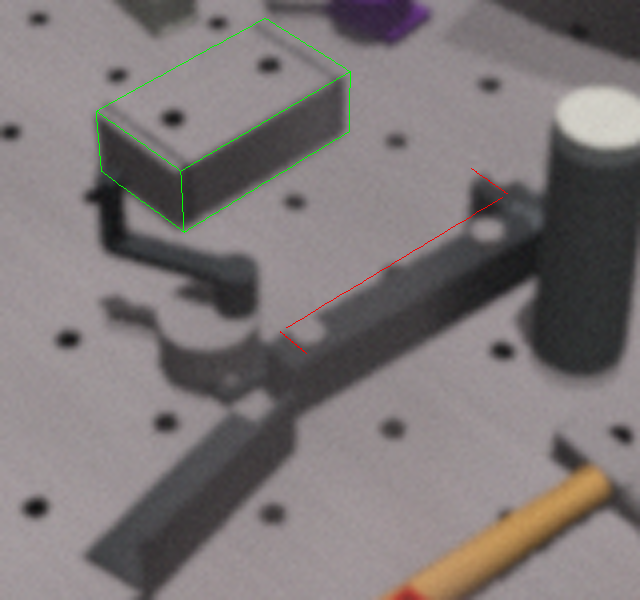

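```bash
python3 - <<'E'
from h import *
im={n:cv2.imread(f"pics/{n}0.png") for n in("side","top")}
DOCK["top"].append(seg((0,-200,0),(0,-2,0)))
b,s=fit([500,-77,1.575],BLOCK,im,views=("top",),r=(10,8,.06));print(b,s)
d,s=fit([430,131,1.51],DOCK,im,views=("top",),r=(8,6,.06));print(d,s)
bs,s=fit([500,-77,1.575],BLOCK,im,views=("side",),r=(10,8,.06));print(bs,s)
overlay(im,[(b,BLOCK,(0,255,0)),(d,DOCK,(0,0,255))],"o1",{"top":(200,350,110,260)},5)
overlay(im,[(bs,BLOCK,(0,255,0)),(d,DOCK,(0,0,255))],"o1",{"side":(200,360,170,320)},4)
E
```

```text
[494.70352641 -74.99106456   1.57324397] 233.5538787841797
[430.74168671 128.7216223    1.51561031] 176.65806579589844
[506.6899835  -77.07248703   1.57537578] 424.1231384277344
```

View pics/o1_top.png

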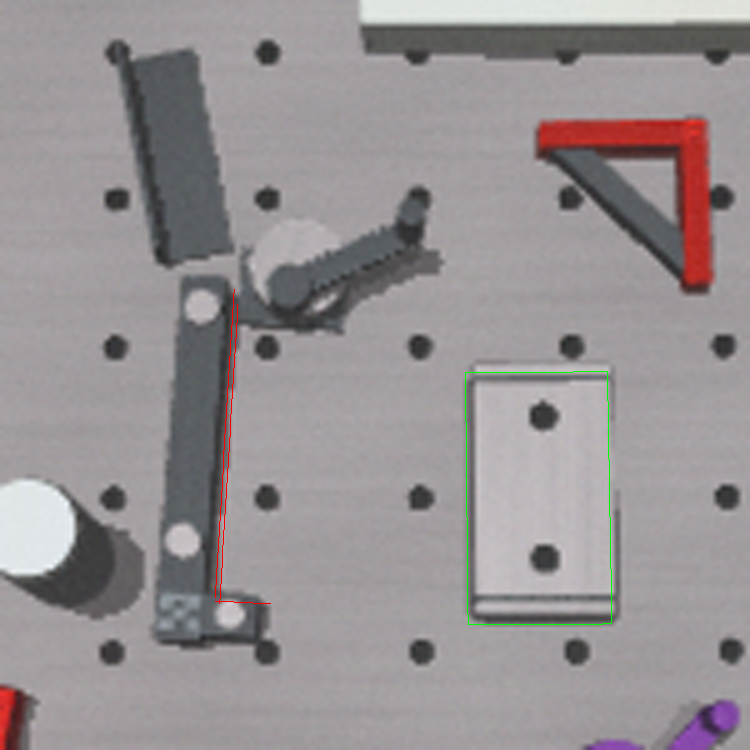

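View pics/o1_side.png

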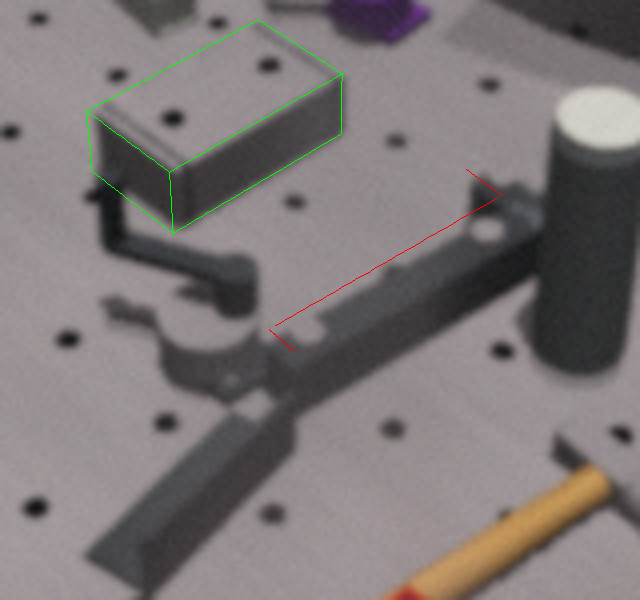

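```bash
python3 - <<'E'
from h import *
im=cv2.imread("pics/side0.png")[165:240,215:297]
im=cv2.convertScaleAbs(im,alpha=1.6,beta=-40)
cv2.imwrite("pics/s0z.png",cv2.resize(im,None,fx=8,fy=8,interpolation=cv2.INTER_NEAREST))
im=cv2.imread("pics/top0.png")[175:243,285:335]
im=cv2.convertScaleAbs(im,alpha=1.6,beta=-60)
cv2.imwrite("pics/t0z.png",cv2.resize(im,None,fx=8,fy=8,interpolation=cv2.INTER_NEAREST))
E
```

```text
(no output)
```

View pics/s0z.png

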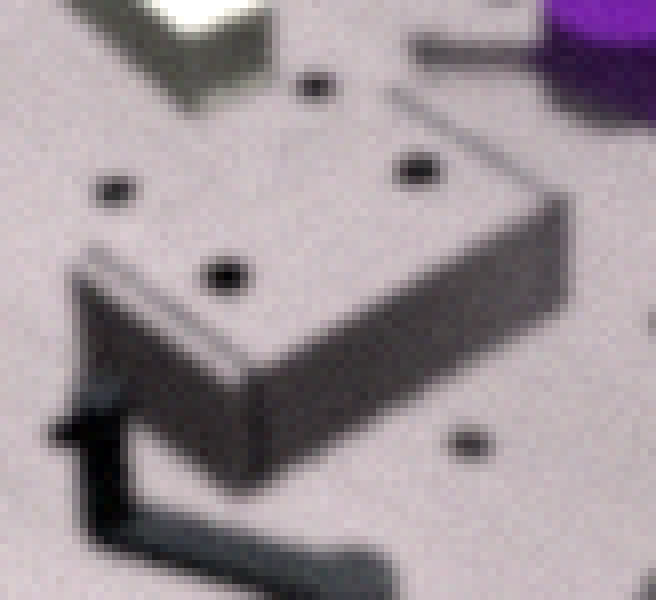

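View pics/t0z.png

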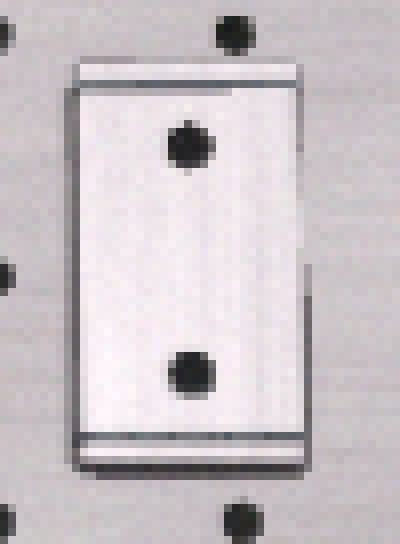

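```bash
cat >> h.py <<'E'
from scipy.optimize import least_squares
def cfit(pose,pts):  # pts: (view,u,v,local)
    def f(q): return np.concatenate([proj(n,W(q,L))[0]-[u,v] for n,u,v,L in pts])
    m=least_squares(f,pose,x_scale=[10,10,.1]);return m.x,m.fun.reshape(-1,2)
E
python3 - <<'E'
from h import *
S=lambda u,v:("side",u/8-.5+215,v/8-.5+165); T=lambda u,v:("top",u/8-.5+285,v/8-.5+175)
s=[(*S(240,385),(45,-80,55)),(*S(80,272),(-45,-80,55)),(*S(243,492),(45,-80,0)),(*S(568,199),(45,80,55)),(*S(568,302),(45,80,0))]
t=[(*T(80,63),(45,-80,55)),(*T(296,63),(-45,-80,55)),(*T(304,466),(-45,80,55)),(*T(76,466),(45,80,55))]
for p in(s,t,s+t):
    x,r=cfit([500,-77,1.57],p);print(x.round(3),"\n",r.round(2))
E
```

```text
[503.175 -74.161   1.595] 
 [[-0.26  0.01]
 [-1.56 -0.82]
 [ 0.2   1.9 ]
 [ 0.95 -1.82]
 [ 0.74  0.24]]
[499.747 -78.118   1.565] 
 [[-0.71 -0.05]
 [ 0.66  0.04]
 [ 0.16  0.05]
 [-0.11 -0.04]]
[500.845 -76.415   1.578] 
 [[-0.67 -0.88]
 [-1.48 -1.88]
 [-0.2   1.  ]
 [ 1.14 -2.19]
 [ 0.93 -0.13]
 [-1.59 -0.21]
 [-0.22 -0.49]
 [-0.05 -0.5 ]
 [-0.31 -0.2 ]]
```

```bash
python3 - <<'E'
from h import *
im=cv2.imread("pics/top0.png")[145:245,225:295]
im=cv2.convertScaleAbs(im,alpha=2,beta=-40)
cv2.imwrite("pics/d0z.png",cv2.resize(im,None,fx=8,fy=8,interpolation=cv2.INTER_NEAREST)[:800])
for k,(a,b) in enumerate([(145,195),(190,245)]):
    cv2.imwrite(f"pics/d0z{k}.png",cv2.resize(im[a-145:b-145],None,fx=10,fy=10,interpolation=cv2.INTER_NEAREST))
E
```

```text
(no output)
```

View pics/d0z0.png

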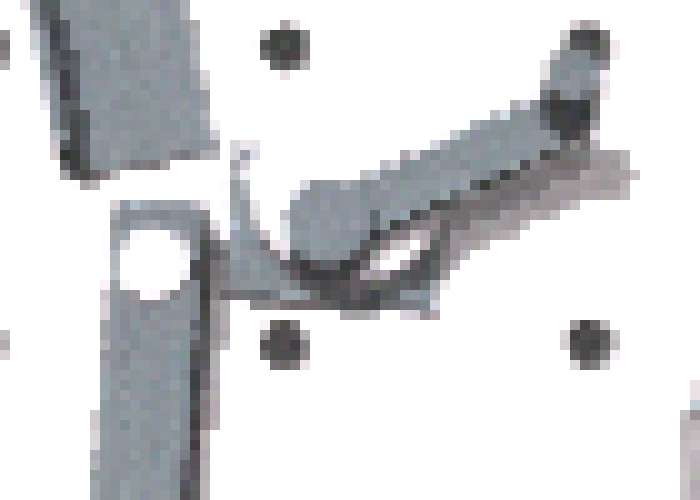

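View pics/d0z1.png

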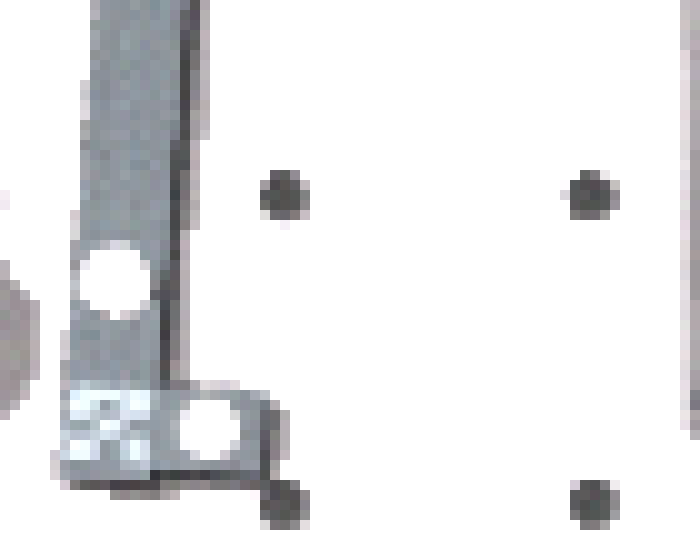

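```bash
python3 - <<'E'
from h import *
A=lambda u,v:("top",u/10-.5+225,v/10-.5+145);B=lambda u,v:("top",u/10-.5+225,v/10-.5+190)
x,r=cfit([430,130,1.51],[(*A(208,203),(0,-200,45)),(*B(158,386),(0,0,45)),(*B(267,394),(-35,0,45)),(*A(187,495),(0,-103,45))]);print(x.round(3),r.round(2))
d=x; b=np.array([499.75,-78.1,1.565])
print("block in dock",inv(d,b).round(1),b[2]-d[2])
for yp in(-.192,-.202):print("pivot",W(d,(-40,yp*1000,80))[0].round(1),proj("top",W(d,[(-40,yp*1000,75),(-75,yp*1000+25,10),(-5,yp*1000+25,10)])).round(1))
print("meas hub",A(330,222)[1:],"foot corner",A(435,308)[1:])
for th in(0,.1,.2,.25):
    q=np.radians(222)-th;p=W(d,(-40+85*np.cos(q),-197+85*np.sin(q),122))[0];print(th,p.round(1),proj("top",p).round(1),proj("side",p).round(1))
print("meas grip top",A(588,38)[1:])
# bystanders
for n,u,v in[("can",206,215),("magnet",330,150),("pot",379,175),("angle",378,233),("purple grip",342,254),("tube",234,141)]:print(n,ray("top",(u,v),50).round(0),inv(d,ray("top",(u,v),50)).round(0))
E
```

```text
[438.295 135.889   1.493] [[ 0.18  0.47]
 [-0.06 -0.78]
 [ 0.11 -0.75]
 [-0.24  1.1 ]]
block in dock [-208.6  -77.8] 0.07174044893163933
pivot [626.6  81.1  80. ] [[257.4 166.7]
 [268.2 179.1]
 [246.8 177.5]]
pivot [636.6  80.4  80. ] [[257.7 163.5]
 [268.4 176.1]
 [247.1 174.5]]
meas hub (257.5, 166.7) foot corner (268.0, 175.3)
0 [683.4  13.4 122. ] [[279.  145.2]] [[221.8 217.7]]
0.1 [676.4   8.5 122. ] [[280.6 147.4]] [[222.9 215.5]]
0.2 [669.    4.4 122. ] [[282.  149.8]] [[224.2 213.3]]
0.25 [665.1   2.6 122. ] [[282.6 151. ]] [[225.  212.3]]
meas grip top (283.3, 148.3)
can [477. 244.  50.] [110. -30.]
magnet [ 686. -151.   50.] [-267. -269.]
pot [ 604. -306.   50.] [-428. -199.]
angle [ 419. -297.   50.] [-433.  -14.]
purple grip [ 353. -182.   50.] [-324.   60.]
tube [716. 157.  50.] [  43. -275.]
```

```bash
cat >> h.py <<'E'
D=np.array([438.295,135.889,1.493])
def goto(dx,dy,z=None,yaw=None):
    s=ctrl.sense();p=s["eef_pos"];w=W(D,(dx,dy,0))[0]
    print("dock now",inv(D,p).round(1),"z",p[2].round(1),"->dp",((w[:2]-p[:2])/30).round(2), "dz",None if z is None else round((z-p[2])/30,2))
E
python3 - <<'E'
from h import *
goto(-292,-41,90)
E
```

```text
dock now [-730.9  152.7] z 291.2 ->dp [ 7.57 14.08] dz -6.71
```

```bash
python3 -m pendant '[{"jaw":0,"dp":[0.6,1.2,0],"spin":-0.7},{"jaw":0,"dp":[1.2,2.4,0],"spin":-1.4},{"jaw":0,"dp":[1.8,3.6,0],"spin":-2.1},{"jaw":0,"dp":[2.4,4.8,0],"spin":-2.8},{"jaw":0,"dp":[3,6,0],"spin":-3.5},{"jaw":0,"dp":[3.6,7.2,0],"spin":-4.2},{"jaw":0,"dp":[4.2,8.2,0],"spin":-5.2},{"jaw":0,"dp":[4.8,9.2,0],"spin":-5.2}]' 20
python3 -m pendant '[{"jaw":0,"dp":[0.7,1.2,0],"spin":0},{"jaw":0,"dp":[1.4,2.4,0],"spin":0},{"jaw":0,"dp":[2.1,3.6,0],"spin":0},{"jaw":0,"dp":[2.8,4.9,-0.5],"spin":0},{"jaw":0,"dp":[2.8,4.9,-1.5],"spin":0},{"jaw":0,"dp":[2.8,4.9,-2.6],"spin":0},{"jaw":0,"dp":[2.8,4.9,-2.6],"spin":0}]'
python3 - <<'E'
from h import *
im=snap();cv2.imwrite("pics/t1.png",im["top"]);cv2.imwrite("pics/s1.png",im["side"])
goto(-292,-41,90);print(ctrl.sense()["orientation"],ctrl.sense()["grip_width"])
E
```

```text
time: 0.77
eef_pos: [373.7, -303.4, 291.9]
orientation: [0.999, -0.041, -0.0, -0.0]
force: [0.7, -0.3, 0.2]
grip_width: 41.5
time: 1.35
eef_pos: [454.0, -155.3, 207.7]
orientation: [0.999, -0.038, -0.005, -0.003]
force: [-1.9, 1.2, -1.1]
grip_width: 1.3
dock now [-291.4  -40.9] z 213.3 ->dp [ 0.   -0.02] dz -4.11
[ 9.99242588e-01 -3.88667171e-02 -1.73126137e-03 -7.94278952e-04] 0.4462273219901179
```

View pics/t1.png

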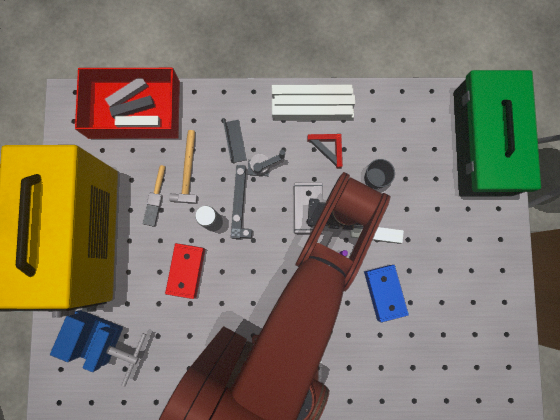

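View pics/s1.png

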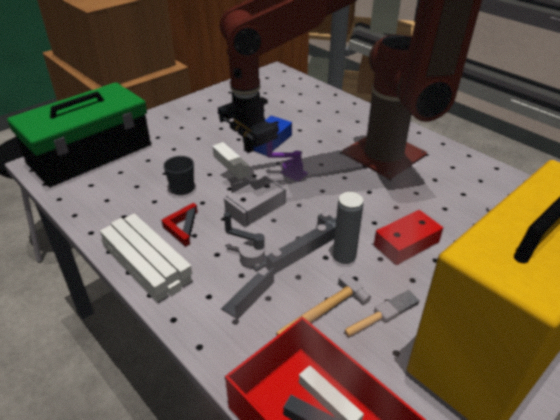

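```bash
python3 -m pendant '[{"jaw":0,"dp":[0,0,-1.2],"spin":0},{"jaw":0,"dp":[0,0,-2.4],"spin":0},{"jaw":0,"dp":[0,0,-3.6],"spin":0},{"jaw":0,"dp":[0,0,-3.9],"spin":0},{"jaw":0,"dp":[0.05,0.6,-3.9],"spin":0},{"jaw":0,"dp":[0.05,0.6,-3.9],"spin":0}]'
python3 - <<'E'
from h import *
im=snap();cv2.imwrite("pics/t2.png",cv2.resize(im["top"][150:270,260:400],None,fx=5,fy=5,interpolation=2));cv2.imwrite("pics/s2.png",cv2.resize(im["side"][110:260,190:340],None,fx=4,fy=4,interpolation=2))
goto(-292,-41,92)
E
```

```text
time: 1.95
eef_pos: [459.4, -140.0, 98.5]
orientation: [0.999, -0.04, 0.0, -0.0]
force: [-0.9, 0.9, -0.4]
grip_width: 0.4
dock now [-274.8  -43.7] z 99.6 ->dp [-0.13 -0.56] dz -0.25
```

View pics/t2.png

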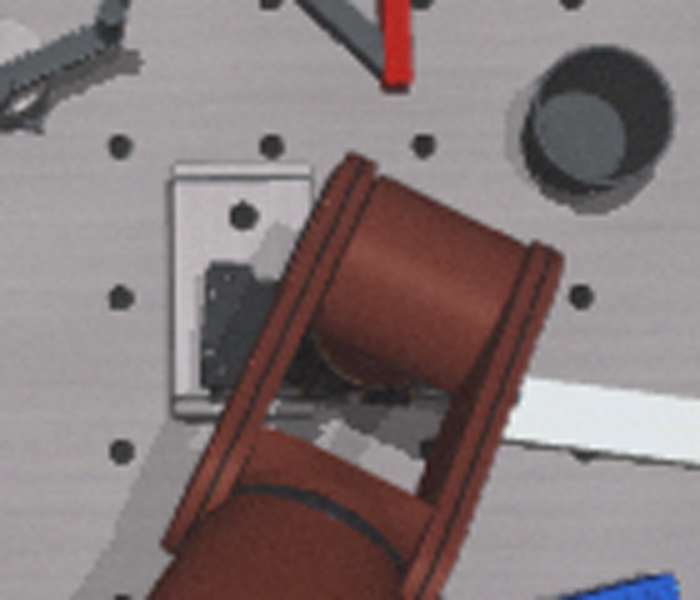

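View pics/s2.png

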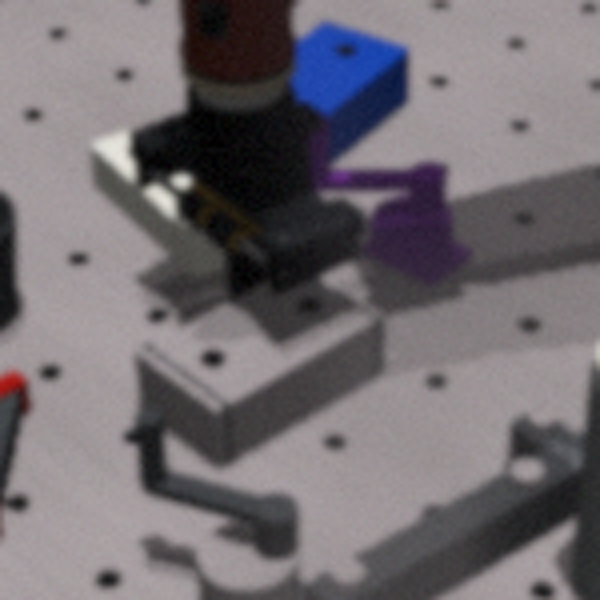

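```bash
python3 -m pendant '[{"jaw":0,"dp":[0.02,0.2,-0.2],"spin":0},{"jaw":0,"dp":[0.03,0.4,-0.2],"spin":0},{"jaw":0,"dp":[0.05,0.6,-0.2],"spin":0},{"jaw":0,"dp":[0.06,0.8,-0.2],"spin":0},{"jaw":0,"dp":[0.08,1.0,-0.2],"spin":0},{"jaw":0,"dp":[0.09,1.2,-0.2],"spin":0},{"jaw":0,"dp":[0.1,1.3,-0.2],"spin":0},{"jaw":0,"dp":[0.1,1.3,-0.2],"spin":0}]'
cat > look.py <<'E'
import sys
from h import *
n=sys.argv[1]
t=camera("top");cv2.imwrite(f"pics/{n}f.png",t)
im=t[150:250,225:365];cv2.imwrite(f"pics/{n}.png",cv2.resize(im,None,fx=5.7,fy=5.7,interpolation=2))
s=ctrl.sense();print(s["time"],inv(D,s["eef_pos"]).round(1),s["eef_pos"][2].round(1),s["force"].round(1))
E
python3 look.py p1
```

```text
time: 2.72
eef_pos: [462.5, -102.1, 92.4]
orientation: [0.999, -0.039, 0.001, 0.001]
force: [-2.2, -4.8, 2.2]
grip_width: 0.3
2.7667 [-235.5  -42.6] 92.4 [-2.  -4.4  2.3]
```

View pics/p1.png

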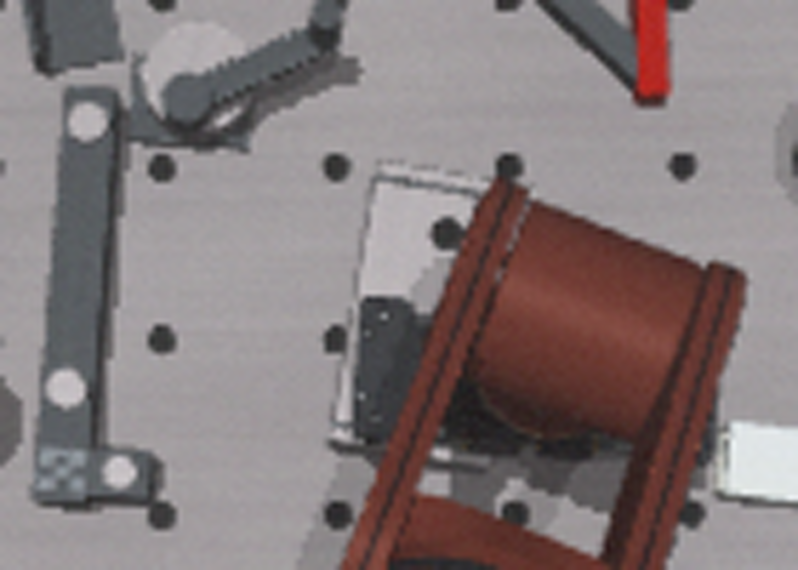

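```bash
cat > blk.py <<'E'
import sys,json
from h import *
# args: corner picks FF/NF/FR/NR=u,v in look crop
K={"FF":(45,-80,55),"NF":(45,80,55),"FR":(-45,-80,55),"NR":(-45,80,55)}
pts=[]
for a in sys.argv[1:]:
    k,v=a.split("=");u,w=map(float,v.split(","));pts.append(("top",u/5.7-.5+225,w/5.7-.5+150,K[k]))
x,r=cfit([500,-50,1.5],pts);b=inv(D,x);rel=x[2]-D[2]
print("block dock",b.round(1),"rel",round(rel,3),"res",r.round(1).tolist())
for k,L in K.items(): print(k,inv(D,W(x,L)[0]).round(1),end=" ")
for o in(40,50,-40,-50):print("rear",o,inv(D,W(x,(-45,o,0))[0]).round(1),end=" ")
E
python3 blk.py FF=378,162 NF=333,445
```

```text
block dock [-185.7  -84.3] rel -0.084 res [[-0.0, 0.0], [0.0, -0.0]]
FF [-147.6 -167.9] NF [-134.1   -8.4] FR [-237.2 -160.3] NR [-223.7   -0.8] rear 40 [-227.1  -40.7] rear 50 [-226.3  -30.7] rear -40 [-233.9 -120.4] rear -50 [-234.7 -130.4]
```

```bash
python3 -m pendant '[{"jaw":0,"dp":[0,-0.25,0],"spin":0},{"jaw":0,"dp":[-0.5,-0.2,0],"spin":0},{"jaw":0,"dp":[-0.48,0.1,0],"spin":0},{"jaw":0,"dp":[-0.47,0.3,0],"spin":0},{"jaw":0,"dp":[-0.45,0.5,0],"spin":0},{"jaw":0,"dp":[-0.44,0.7,0],"spin":0},{"jaw":0,"dp":[-0.43,0.9,0],"spin":0},{"jaw":0,"dp":[-0.43,1.0,0],"spin":0}]'
python3 look.py p2
```

```text
time: 3.43
eef_pos: [448.9, -71.0, 91.1]
orientation: [0.999, -0.039, -0.0, 0.0]
force: [-2.7, -4.6, -0.6]
grip_width: 0.9
3.4833 [-205.1  -26.6] 91.1 [-1.6 -2.1  0.8]
```

View pics/p2.png

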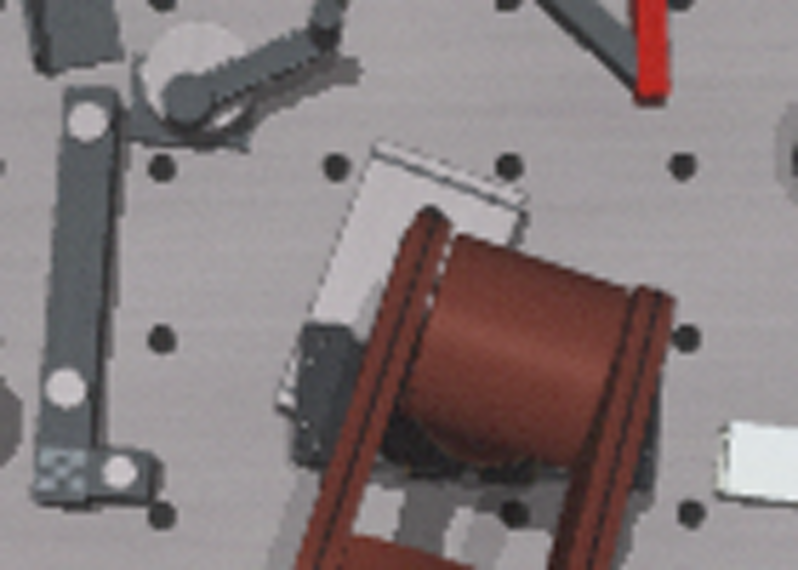

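```bash
python3 blk.py FF=378,143 NF=279,402 FR=527,195
```

```text
block dock [-167.3  -91.6] rel -0.284 res [[-0.0, -0.7], [-0.4, 0.7], [0.4, -0.0]]
FF [-146.5 -181. ] NF [-101.7  -27.4] FR [-232.9 -155.8] NR [-188.    -2.2] rear 40 [-199.3  -40.6] rear 50 [-196.5  -31. ] rear -40 [-221.7 -117.4] rear -50 [-224.5 -127. ]
```

```bash
python3 -m pendant '[{"jaw":0,"dp":[0.01,0.2,0],"spin":0},{"jaw":0,"dp":[0.02,0.35,0],"spin":0},{"jaw":0,"dp":[0.02,0.35,0],"spin":0},{"jaw":0,"dp":[-0.03,-0.4,0],"spin":0},{"jaw":0,"dp":[-0.1,-1.6,0],"spin":0},{"jaw":0,"dp":[0.9,-1.8,0],"spin":0},{"jaw":0,"dp":[2.1,-1.8,0],"spin":0},{"jaw":0,"dp":[3.3,-1.75,0],"spin":0}]'
python3 look.py p3;python3 - <<'E'
from h import *
goto(-250,-132,92)
E
```

```text
time: 4.15
eef_pos: [549.5, -125.1, 91.5]
orientation: [0.999, -0.041, 0.001, -0.0]
force: [-0.4, -0.1, 0.4]
grip_width: 0.7
4.2 [-250.9 -137.5] 92.2 [2.3 0.2 4.1]
dock now [-250.9 -137.5] z 92.2 ->dp [-0.18  0.04] dz -0.01
```

View pics/p3.png

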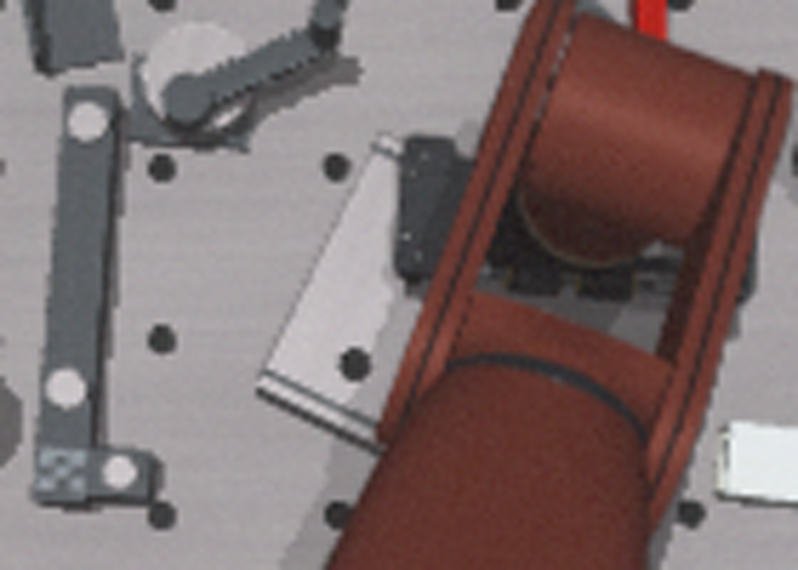

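```bash
python3 blk.py FF=384,134 NF=260,386
```

```text
block dock [-162.5  -94.3] rel -0.379 res [[0.2, -0.4], [-0.2, 0.4]]
FF [-150.3 -185.3] NF [-91.1 -36.6] FR [-233.9 -152. ] NR [-174.7   -3.3] rear 40 [-189.5  -40.5] rear 50 [-185.8  -31.2] rear -40 [-219.1 -114.8] rear -50 [-222.8 -124.1]
```

```bash
python3 -m pendant '[{"jaw":0,"dp":[-0.2,0.3,0],"spin":0},{"jaw":0,"dp":[-0.2,0.6,0],"spin":0},{"jaw":0,"dp":[-0.18,0.85,0],"spin":0},{"jaw":0,"dp":[-0.16,1.1,0],"spin":0},{"jaw":0,"dp":[-0.14,1.35,0],"spin":0},{"jaw":0,"dp":[-0.12,1.6,0],"spin":0},{"jaw":0,"dp":[-0.1,1.8,0],"spin":0},{"jaw":0,"dp":[-0.1,1.9,0],"spin":0}]'
python3 look.py p4
```

```text
time: 4.87
eef_pos: [545.2, -66.5, 92.2]
orientation: [0.999, -0.039, 0.001, 0.001]
force: [2.3, -7.0, 1.0]
grip_width: 0.4
4.9167 [-193.1 -122.2] 92.1 [ 1.  -3.1  1.2]
```

View pics/p4.png

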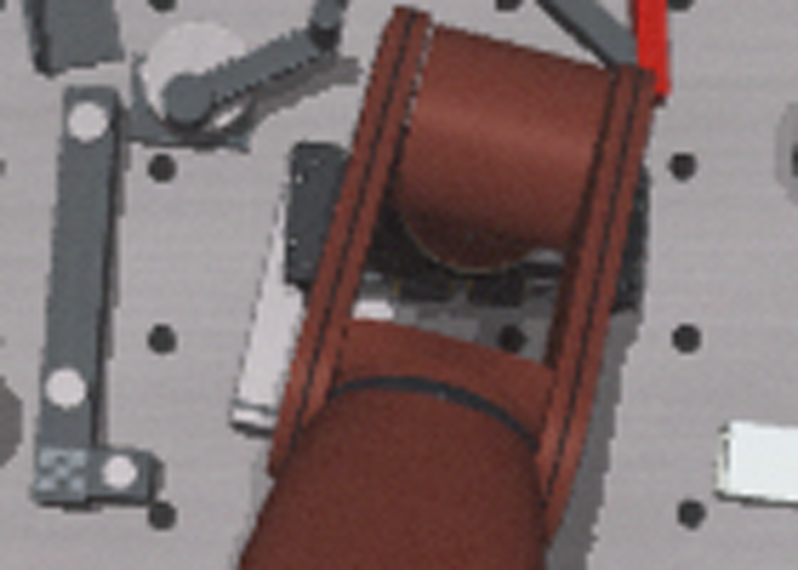

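```bash
python3 -m pendant '[{"jaw":0,"dp":[0,-0.25,0],"spin":0},{"jaw":0,"dp":[0.5,-0.2,0],"spin":0},{"jaw":0,"dp":[0.52,0.1,0],"spin":0},{"jaw":0,"dp":[0.54,0.3,0],"spin":0},{"jaw":0,"dp":[0.56,0.5,0],"spin":0},{"jaw":0,"dp":[0.58,0.7,0],"spin":0},{"jaw":0,"dp":[0.6,0.9,0],"spin":0},{"jaw":0,"dp":[0.61,1.0,0],"spin":0}]'
python3 look.py p5
```

```text
time: 5.58
eef_pos: [563.6, -37.0, 91.8]
orientation: [0.999, -0.039, 0.001, 0.001]
force: [2.6, -5.9, 0.3]
grip_width: 0.6
5.6333 [-162.3 -138.3] 91.7 [ 1.5 -2.7  0.8]
```

View pics/p5.png

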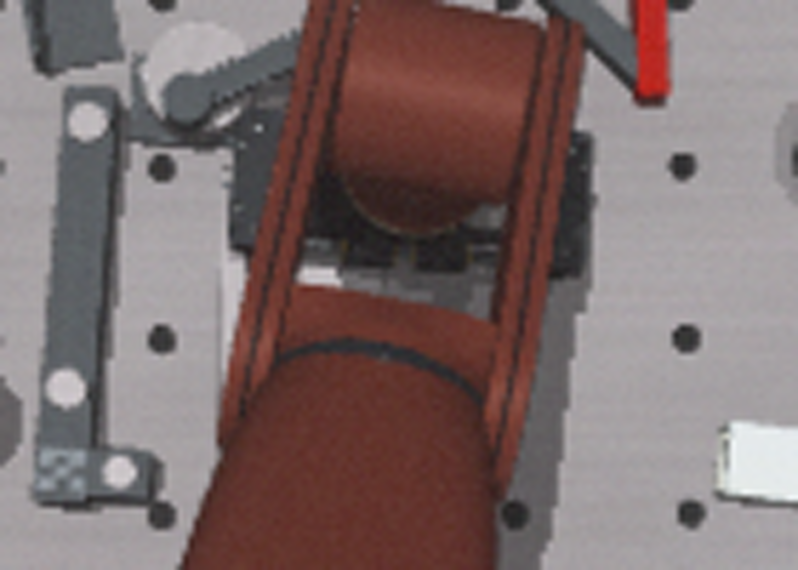

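```bash
python3 -m pendant '[{"jaw":0,"dp":[0.02,0.2,0],"spin":0},{"jaw":0,"dp":[0.04,0.4,0],"spin":0},{"jaw":0,"dp":[0.06,0.6,0],"spin":0},{"jaw":0,"dp":[0.07,0.8,0],"spin":0},{"jaw":0,"dp":[0.07,0.8,0],"spin":0},{"jaw":0,"dp":[0.03,0.3,0],"spin":0},{"jaw":0,"dp":[-0.1,-0.9,0],"spin":0},{"jaw":0,"dp":[-0.15,-2.0,0],"spin":0}]'
python3 look.py p6;python3 - <<'E'
from h import *
im=camera("side");cv2.imwrite("pics/s6.png",cv2.resize(im[150:300,190:350],None,fx=5,fy=4,interpolation=2)) 
E
```

```text
time: 6.3
eef_pos: [557.4, -96.2, 90.6]
orientation: [0.999, -0.038, -0.001, -0.001]
force: [0.4, -0.0, -0.3]
grip_width: 0.5
6.35 [-228.2 -137.5] 91.1 [-0.6 -4.7  0.5]
```

View pics/p6.png

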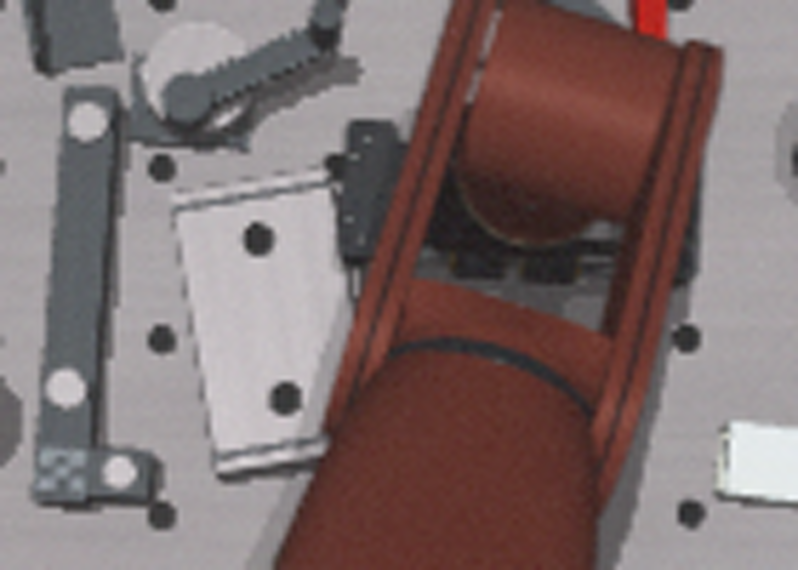

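View pics/s6.png

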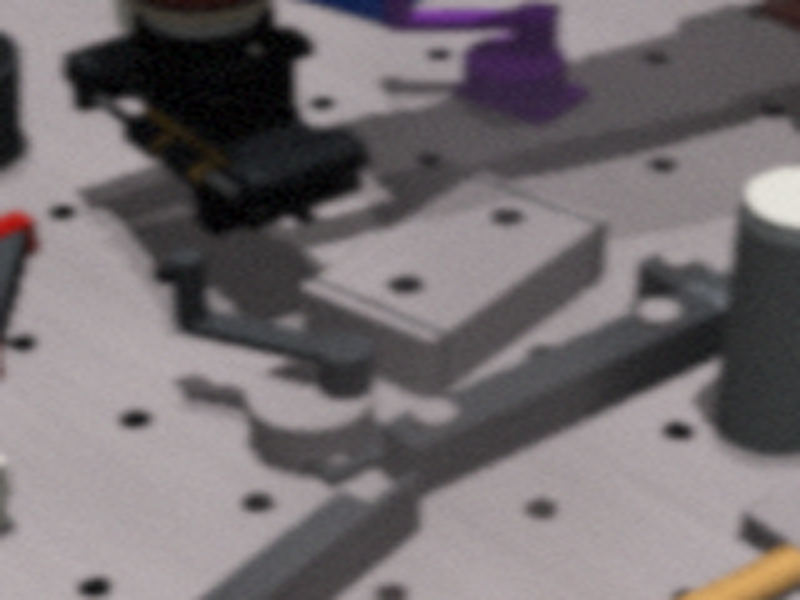

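```bash
python3 blk.py FF=173,200 NF=217,468 FR=328,172 NR=352,445
python3 blk.py FF=173,197 NF=217,466
```

```text
block dock [-92.9 -74.7] rel 0.211 res [[-0.9, -1.8], [-2.0, 1.1], [0.0, -0.7], [2.9, 1.3]]
FF [ -32.1 -143.4] NF [-65.7  13. ] FR [-120.1 -162.3] NR [-153.7   -5.9] rear 40 [-145.3  -45. ] rear 50 [-147.4  -35.2] rear -40 [-128.5 -123.2] rear -50 [-126.4 -133. ] block dock [-97.1 -76.7] rel 0.24 res [[-0.2, -1.3], [0.2, 1.2]]
FF [ -34.3 -143.7] NF [-72.4  11.8] FR [-121.8 -165.1] NR [-159.8   -9.6] rear 40 [-150.3  -48.5] rear 50 [-152.7  -38.8] rear -40 [-131.3 -126.2] rear -50 [-128.9 -135.9]
```

```bash
python3 -m pendant '[{"jaw":0,"dp":[-1.2,0.1,0],"spin":0},{"jaw":0,"dp":[-2.4,0.3,0],"spin":0},{"jaw":0,"dp":[-3.5,0.7,0],"spin":0},{"jaw":0,"dp":[-3.5,1.3,0],"spin":0},{"jaw":0,"dp":[-3.49,1.7,0],"spin":0},{"jaw":0,"dp":[-3.47,2.1,0],"spin":0},{"jaw":0,"dp":[-3.45,2.4,0],"spin":0},{"jaw":0,"dp":[-3.44,2.6,0],"spin":0}]'
python3 look.py p7
```

```text
time: 7.07
eef_pos: [454.4, -18.0, 90.9]
orientation: [0.999, -0.038, -0.001, 0.0]
force: [-3.3, -5.6, 0.5]
grip_width: 0.6
7.1167 [-151.5  -28.2] 90.8 [ 0.1 -0.7  0.1]
```

View pics/p7.png

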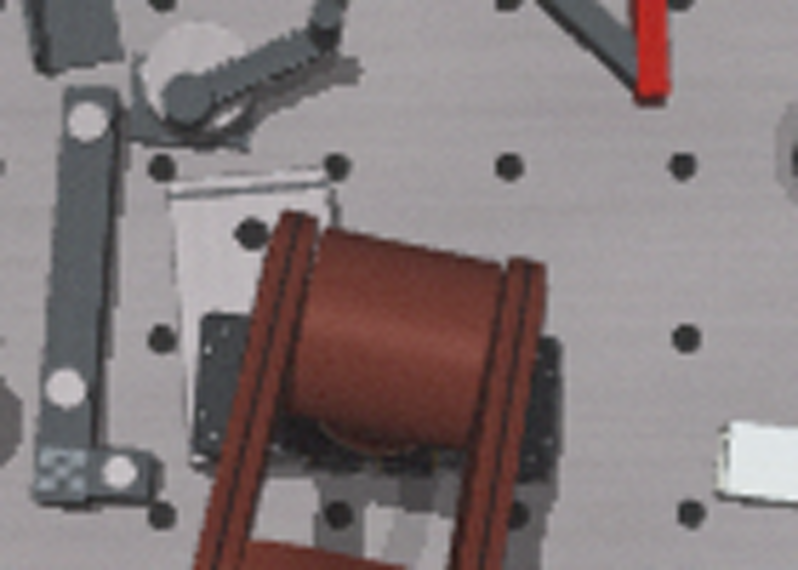

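```bash
python3 -m pendant '[{"jaw":0,"dp":[0.02,0.2,0],"spin":0},{"jaw":0,"dp":[0.03,0.4,0],"spin":0},{"jaw":0,"dp":[0.05,0.6,0],"spin":0},{"jaw":0,"dp":[0.06,0.8,0],"spin":0},{"jaw":0,"dp":[0.08,1.0,0],"spin":0},{"jaw":0,"dp":[0.08,1.0,0],"spin":0}]'
python3 look.py p8
```

```text
time: 7.62
eef_pos: [457.4, 11.8, 90.8]
orientation: [0.999, -0.039, -0.001, -0.0]
force: [-1.1, -1.5, -0.3]
grip_width: 0.5
7.6667 [-122.4  -29. ] 91.0 [-0.3  0.1  0.7]
```

View pics/p8.png

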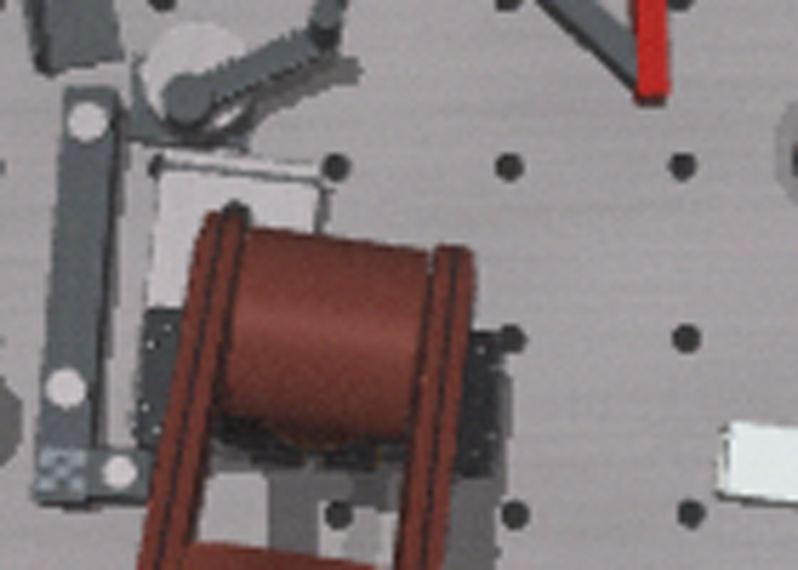

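```bash
python3 blk.py FF=162,150 NF=135,442 FR=326,172; python3 blk.py FF=162,150  NF=135,442; python3 blk.py FF=162,150  FR=326,172
```

```text
block dock [-71.6 -82.2] rel -0.022 res [[0.3, 0.8], [-0.1, -0.4], [-0.2, -0.4]]
FF [ -28.4 -163.1] NF [-24.9  -3.2] FR [-118.4 -161.2] NR [-114.9   -1.2] rear 40 [-115.8  -41.2] rear 50 [-115.5  -31.2] rear -40 [-117.5 -121.2] rear -50 [-117.7 -131.2] block dock [-71.3 -83.3] rel -0.01 res [[-0.0, 0.6], [0.0, -0.6]]
FF [ -27.1 -163.7] NF [-25.5  -3.7] FR [-117.1 -162.8] NR [-115.5   -2.8] rear 40 [-115.9  -42.8] rear 50 [-115.8  -32.8] rear -40 [-116.7 -122.8] rear -50 [-116.8 -132.8] block dock [-68.3 -83. ] rel -0.06 res [[0.3, 0.0], [-0.3, -0.0]]
FF [ -28.2 -165.5] NF [-18.6  -5.8] FR [-118.  -160.1] NR [-108.4   -0.4] rear 40 [-110.8  -40.4] rear 50 [-110.2  -30.4] rear -40 [-115.6 -120.2] rear -50 [-116.2 -130.2]
```

```bash
python3 -m pendant '[{"jaw":0,"dp":[0.01,0.15,0],"spin":0},{"jaw":0,"dp":[0.02,0.3,0],"spin":0},{"jaw":0,"dp":[0.03,0.45,0],"spin":0},{"jaw":0,"dp":[0.03,0.5,0],"spin":0},{"jaw":0,"dp":[0.03,0.5,0],"spin":0}]'
python3 look.py p9
```

```text
time: 8.08
eef_pos: [458.5, 26.0, 91.0]
orientation: [0.999, -0.039, -0.001, 0.0]
force: [-2.0, -3.7, 0.2]
grip_width: 0.4
8.1333 [-108.   -28.7] 91.0 [-2.2 -2.7 -0.2]
```

View pics/p9.png

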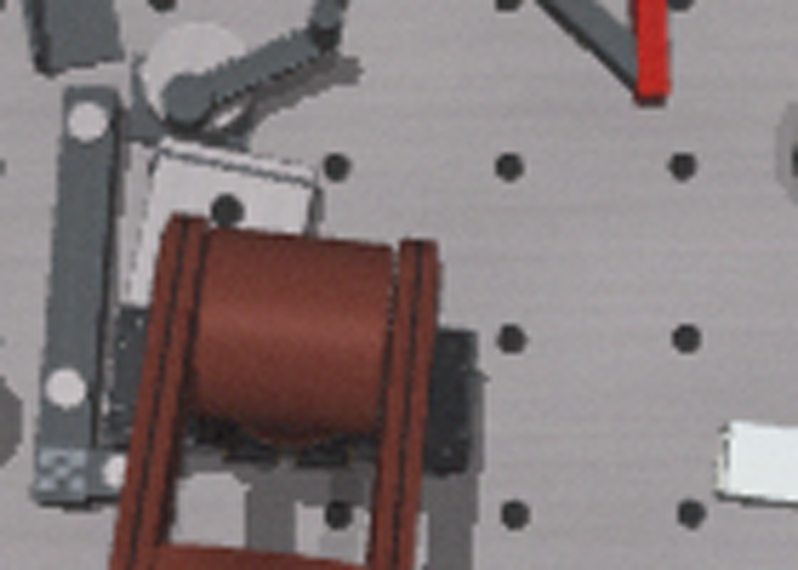

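```bash
python3 blk.py FF=160,140 FR=320,175
```

```text
block dock [-59.3 -85.5] rel -0.143 res [[0.2, 0.0], [-0.2, -0.0]]
FF [ -26.2 -171.1] NF [ -3.3 -12.7] FR [-115.2 -158.2] NR [-92.4   0.1] rear 40 [-98.1 -39.5] rear 50 [-96.7 -29.6] rear -40 [-109.5 -118.6] rear -50 [-111.  -128.5]
```

```bash
python3 -m pendant '[{"jaw":0,"dp":[-0.03,-0.4,0],"spin":0},{"jaw":0,"dp":[-0.1,-1.5,0],"spin":0},{"jaw":0,"dp":[0.9,-1.5,0],"spin":0},{"jaw":0,"dp":[2.1,-1.4,0],"spin":0},{"jaw":0,"dp":[3.1,-1.3,0],"spin":0},{"jaw":0,"dp":[3.12,-0.9,0],"spin":0},{"jaw":0,"dp":[3.14,-0.6,0],"spin":0}]'
python3 look.py p10
```

```text
time: 8.72
eef_pos: [555.1, 8.1, 91.5]
orientation: [0.999, -0.039, 0.001, 0.0]
force: [2.2, -6.5, 2.0]
grip_width: 0.6
8.7667 [-116.9 -125.1] 91.3 [-0.4  0.3  0.5]
```

View pics/p10.png

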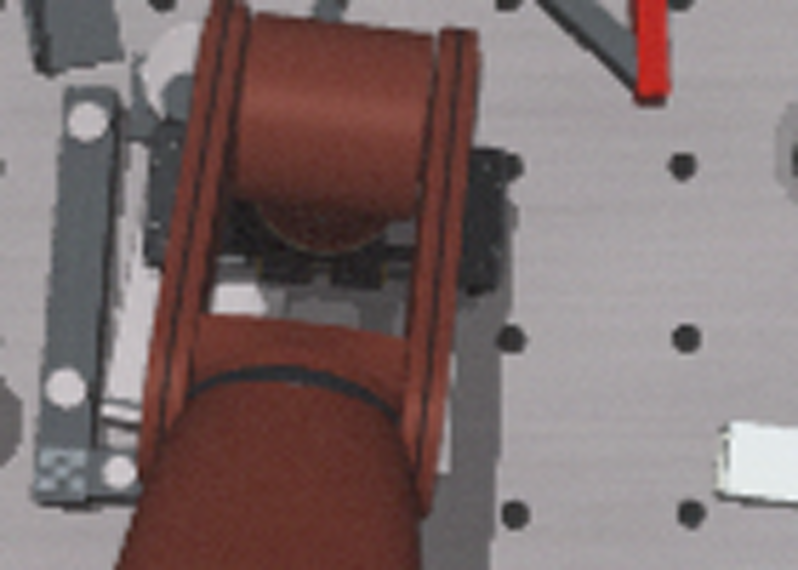

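```bash
python3 -m pendant '[{"jaw":0,"dp":[0.01,0.12,0],"spin":0},{"jaw":0,"dp":[0.02,0.24,0],"spin":0},{"jaw":0,"dp":[0.03,0.36,0],"spin":0},{"jaw":0,"dp":[0.03,0.42,0],"spin":0},{"jaw":0,"dp":[0.03,0.42,0],"spin":0}]'
python3 look.py p11
```

```text
time: 9.18
eef_pos: [553.5, 20.6, 91.5]
orientation: [0.999, -0.039, 0.0, 0.0]
force: [2.6, -2.7, 0.1]
grip_width: 0.3
9.2333 [-106.  -123.8] 91.5 [ 1.9 -3.4  1.6]
```

View pics/p11.png

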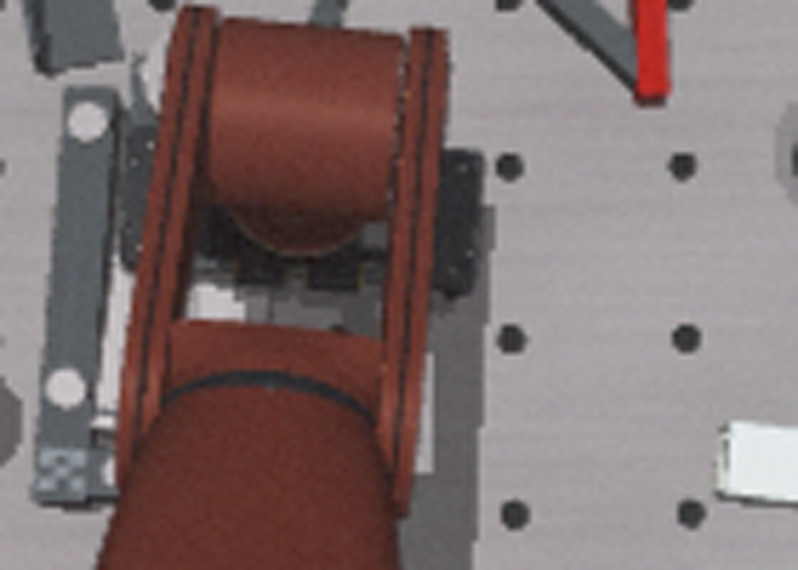

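```bash
python3 -m pendant '[{"jaw":0,"dp":[0.01,0.1,0],"spin":0},{"jaw":0,"dp":[0.02,0.2,0],"spin":0},{"jaw":0,"dp":[0.02,0.25,0],"spin":0}]'; python3 -m pendant '[{"jaw":0,"dp":[0.01,0.1,0],"spin":0},{"jaw":0,"dp":[0.01,0.15,0],"spin":0},{"jaw":0,"dp":[0.01,0.15,0],"spin":0}]'
python3 look.py p12
```

```text
time: 9.48
eef_pos: [554.7, 27.3, 91.6]
orientation: [0.999, -0.039, 0.001, 0.001]
force: [2.1, -12.6, -0.6]
grip_width: 0.6
time: 9.73
eef_pos: [554.8, 27.8, 91.7]
orientation: [0.999, -0.038, 0.0, 0.004]
force: [0.8, -24.9, 0.9]
grip_width: 0.1
9.7833 [ -98.7 -124.6] 91.7 [ -0.2 -25.    0.5]
```

View pics/p12.png

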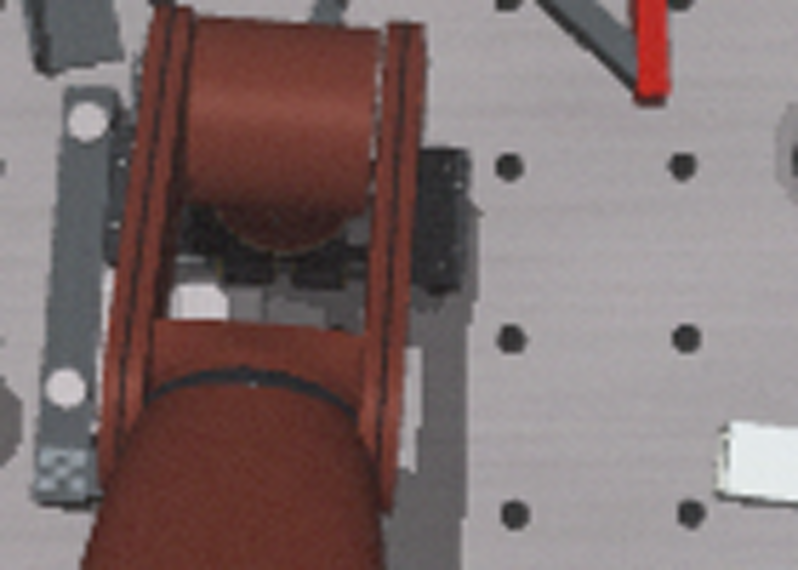

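```bash
python3 -m pendant '[{"jaw":0,"dp":[-0.03,-0.5,0],"spin":0},{"jaw":0,"dp":[-0.1,-1.5,0],"spin":0},{"jaw":0,"dp":[-0.2,-2.8,0],"spin":0},{"jaw":0,"dp":[-0.3,-4,0.4],"spin":0},{"jaw":0,"dp":[-0.3,-5,1],"spin":0},{"jaw":0,"dp":[-0.3,-5,1],"spin":0}]'
python3 look.py p13; python3 - <<'E'
from h import *
im=camera("side");cv2.imwrite("pics/s13.png",cv2.resize(im[150:300,190:350],None,fx=5,fy=4,interpolation=2)) 
E
```

```text
time: 10.28
eef_pos: [547.0, -122.1, 124.5]
orientation: [0.999, -0.041, 0.002, 0.001]
force: [1.8, -0.5, 0.4]
grip_width: 0.4
10.3333 [-246.4 -127.8] 123.2 [-0.6  0.2  0.2]
```

View pics/p13.png

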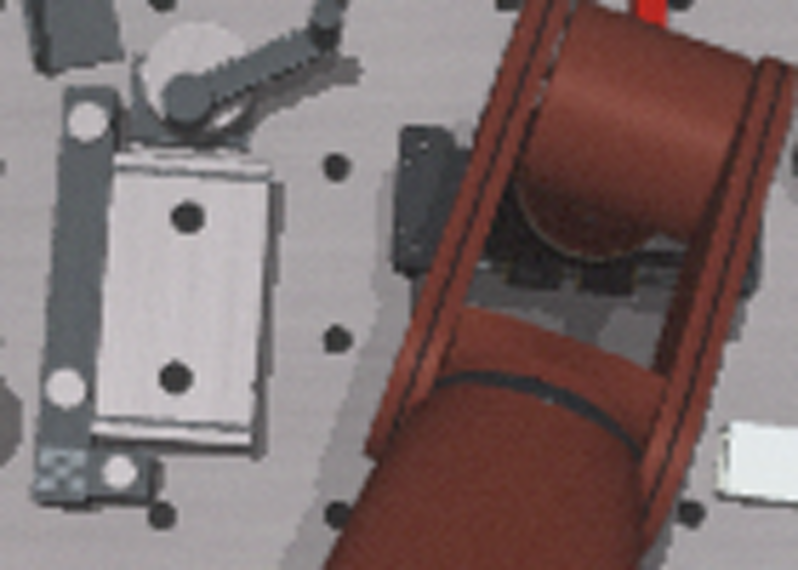

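View pics/s13.png

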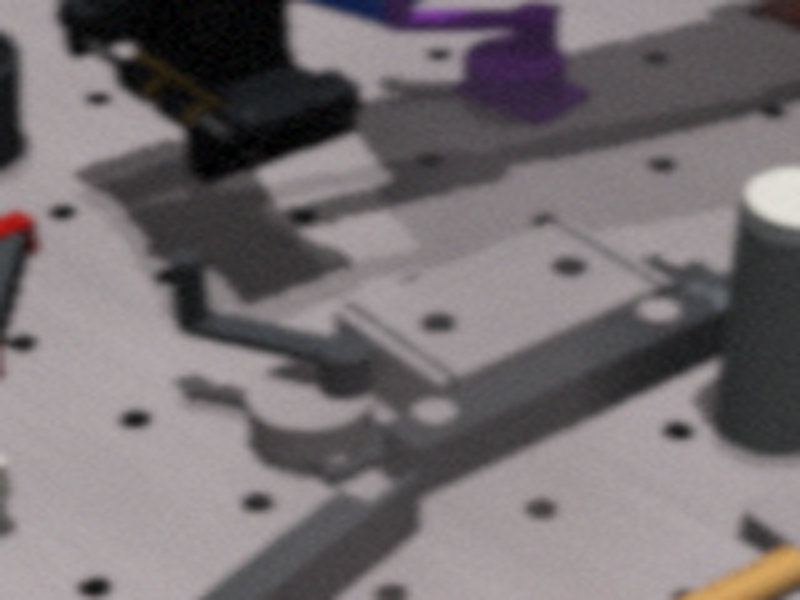

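```bash
python3 blk.py FF=116,150 NF=95,437 FR=272,163 NR=256,442; python3 - <<'E'
from h import *
u,v=326,8
g=ray("top",(u/5.7-.5+225,v/5.7-.5+150),122);print("grip top?",g,inv(D,g))
for th in(0,.05,.1,.15,.2,.25):
  for py in(-192,-199):
    q=np.radians(222)-th;o=[]
    for z in(62,122):
        p=W(D,(-40+85*np.cos(q),py+85*np.sin(q),z))[0];o.append([((proj("top",p)[0]+.5-[225,150])*5.7).round(),((proj("side",p)[0]+.5-[190,150])*[5,4]).round()])
    print(th,py,o)
E
python3 - <<'E'
import cv2
im=cv2.imread("pics/p13f.png")[130:190,240:300]
cv2.imwrite("pics/g13.png",cv2.resize(im,None,fx=10,fy=10,interpolation=2))
E
```

```text
block dock [-46.3 -84.1] rel 0.016 res [[-0.5, 0.1], [-0.2, -0.2], [0.5, -0.6], [0.2, 0.7]]
FF [-1.000e-01 -1.634e+02] NF [-2.6 -3.4] FR [ -90.1 -164.8] NR [-92.6  -4.9] rear 40 [-92.  -44.9] rear 50 [-92.1 -34.9] rear -40 [ -90.7 -124.8] rear -50 [ -90.5 -134.8] grip top? [665.48432415   5.33138766 122.        ] [-112.50605486 -236.64882583]
0 -192 [[array([309.,  11.]), array([178., 341.])], [array([310., -15.]), array([170., 269.])]]
0 -199 [[array([310.,  -1.]), array([167., 346.])], [array([311., -28.]), array([158., 274.])]]
0.05 -192 [[array([314.,  17.]), array([180., 337.])], [array([315.,  -9.]), array([172., 265.])]]
0.05 -199 [[array([315.,   5.]), array([169., 342.])], [array([316., -22.]), array([161., 269.])]]
0.1 -192 [[array([318.,  24.]), array([183., 332.])], [array([319.,  -3.]), array([175., 261.])]]
0.1 -199 [[array([319.,  11.]), array([172., 337.])], [array([320., -15.]), array([163., 265.])]]
0.15 -192 [[array([322.,  30.]), array([186., 328.])], [array([323.,   4.]), array([178., 256.])]]
0.15 -199 [[array([323.,  18.]), array([175., 333.])], [array([324.,  -9.]), array([167., 261.])]]
0.2 -192 [[array([326.,  37.]), array([190., 324.])], [array([327.,  11.]), array([182., 252.])]]
0.2 -199 [[array([326.,  24.]), array([178., 329.])], [array([328.,  -2.]), array([170., 257.])]]
0.25 -192 [[array([329.,  43.]), array([193., 320.])], [array([330.,  18.]), array([186., 248.])]]
0.25 -199 [[array([330.,  31.]), array([182., 324.])], [array([331.,   5.]), array([174., 253.])]]
```

View pics/g13.png

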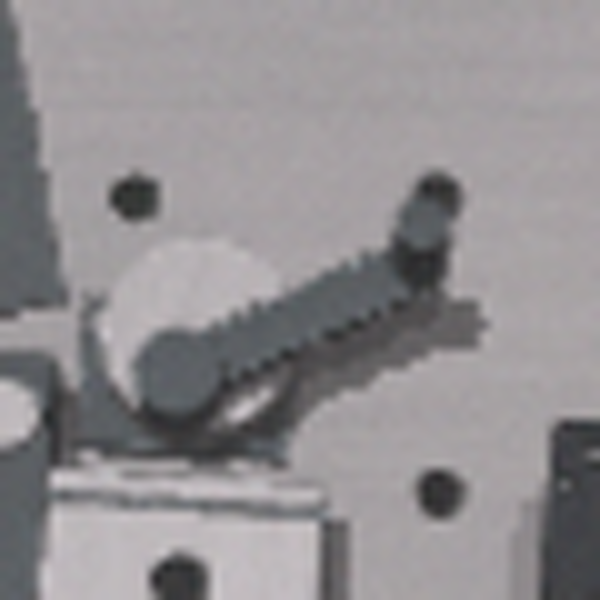

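```bash
python3 - <<'E'
from h import *
s=ctrl.sense();print(s["joint_positions"].round(2));goto(-130,-30,92)
E
```

```text
[-0.35  0.25  1.84  0.    1.06  1.3 ]
dock now [-244.7 -126.8] z 121.9 ->dp [-2.92  4.06] dz -1.0
```

```bash
python3 -m pendant '[{"jaw":0,"dp":[-1.1,0.5,0],"spin":0},{"jaw":0,"dp":[-2.2,1.3,0],"spin":0},{"jaw":0,"dp":[-3.0,2.2,-0.5],"spin":0},{"jaw":0,"dp":[-2.93,3.3,-1],"spin":0},{"jaw":0,"dp":[-2.92,4.1,-1],"spin":0},{"jaw":0,"dp":[-2.92,4.3,-1],"spin":0},{"jaw":0,"dp":[-2.92,4.5,-1],"spin":0}]'
python3 -m pendant '[{"jaw":0,"dp":[0,0.15,0],"spin":0},{"jaw":0,"dp":[0.01,0.3,0],"spin":0},{"jaw":0,"dp":[0.02,0.45,0],"spin":0}]'
python3 - <<'E'
from h import *
goto(-99,-30,92)
E
```

```text
time: 10.97
eef_pos: [456.9, 20.0, 90.3]
orientation: [0.999, -0.037, -0.001, -0.0]
force: [0.9, -0.3, 0.2]
grip_width: 0.7
time: 11.22
eef_pos: [459.2, 31.2, 91.4]
orientation: [0.999, -0.039, 0.0, 0.0]
force: [-0.8, 0.4, 0.0]
grip_width: 0.3
dock now [-102.8  -29. ] z 91.4 ->dp [0.04 0.12] dz 0.02
```

```bash
python3 -m pendant '[{"jaw":0,"dp":[0,0.08,0],"spin":0},{"jaw":0,"dp":[0.01,0.13,0],"spin":0},{"jaw":0,"dp":[0.01,0.13,0],"spin":0}]'
python3 -m pendant '[{"jaw":0,"dp":[0,0.06,0],"spin":0},{"jaw":0,"dp":[0,0.1,0],"spin":0},{"jaw":0,"dp":[0,0.1,0],"spin":0}]'
```

```text
time: 11.47
eef_pos: [459.3, 34.0, 91.4]
orientation: [0.999, -0.039, -0.0, 0.001]
force: [-0.5, -5.1, 1.0]
grip_width: 0.5
time: 11.72
eef_pos: [459.4, 34.6, 91.4]
orientation: [0.999, -0.039, -0.0, 0.003]
force: [-1.6, -18.0, 1.8]
grip_width: 0.6
```

```bash
python3 -m pendant '[{"jaw":0,"dp":[0,-0.5,0],"spin":0},{"jaw":0,"dp":[-0.03,-1.4,0.3],"spin":0},{"jaw":10,"dp":[-0.05,-2,1.5],"spin":1.4},{"jaw":20,"dp":[0,-2,2.8],"spin":2.8},{"jaw":40,"dp":[0.5,-2,4],"spin":4.2},{"jaw":60,"dp":[1.5,-2,4],"spin":5.6},{"jaw":60,"dp":[2.6,-2,4],"spin":7},{"jaw":60,"dp":[3.7,-2,4],"spin":8.4}]'
python3 -m pendant '[{"jaw":60,"dp":[1,0,0],"spin":1.4},{"jaw":60,"dp":[2,0,0],"spin":2.8},{"jaw":60,"dp":[3.0,0,0],"spin":4.2},{"jaw":60,"dp":[3,0,0],"spin":5.6},{"jaw":60,"dp":[3,0,0],"spin":7},{"jaw":60,"dp":[3,0,0],"spin":8.4},{"jaw":60,"dp":[3,0,0],"spin":9.8},{"jaw":60,"dp":[3,0,0],"spin":11.2}]'
cat > cam.py <<'E'
from h import *
s=ctrl.sense();q=s["orientation"];a=2*np.arctan2(q[1],q[0])-np.pi/2-D[2];a=np.degrees(a)%180
goto(-113,-235,152);print("jaw axis in dock deg",a.round(1),"j",s["joint_positions"].round(2),"F",s["force"].round(1),"w",s["grip_width"],s["time"])
E
python3 cam.py; python3 look.py p14
```

```text
time: 12.38
eef_pos: [572.1, -22.6, 212.9]
orientation: [0.946, 0.324, 0.001, 0.001]
force: [0.1, -0.8, 1.1]
grip_width: 33.0
time: 13.05
eef_pos: [660.2, -22.5, 210.8]
orientation: [0.683, 0.73, -0.0, -0.0]
force: [1.4, 0.5, 0.4]
grip_width: 52.1
dock now [-140.6 -233.6] z 210.8 ->dp [0.12 0.91] dz -1.96
jaw axis in dock deg 98.3 j [-0.15  0.37  1.5   0.    1.27 -0.22] F [1.4 0.5 0.4] w 52.06237823891987 13.05
13.1 [-140.7 -233.5] 210.8 [0.2 0.2 0.8]
```

View pics/p14.png

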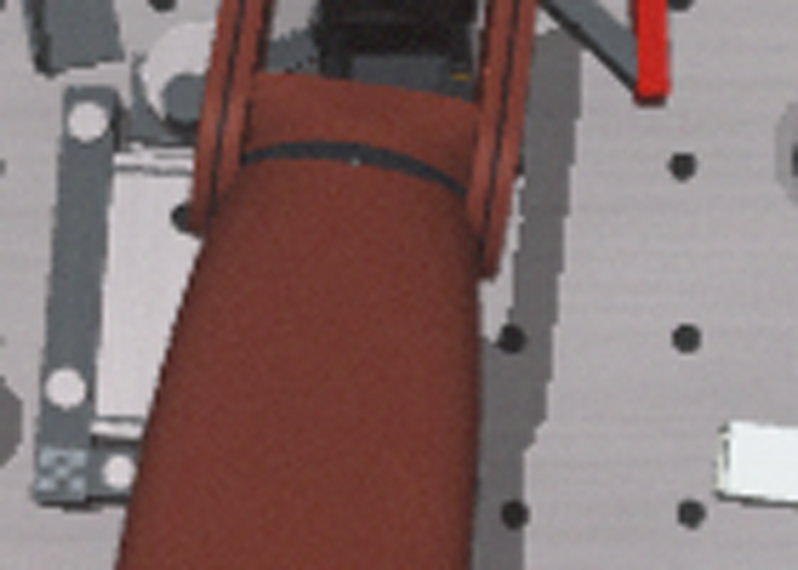

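```bash
python3 -m pendant '[{"jaw":60,"dp":[0.05,0.4,0],"spin":1.4},{"jaw":60,"dp":[0.12,0.9,0],"spin":2.6},{"jaw":60,"dp":[0.12,0.9,0],"spin":2.6},{"jaw":60,"dp":[0.12,0.9,0],"spin":2.6}]'
python3 cam.py; python3 - <<'E'
from h import *
im=snap();cv2.imwrite("pics/s15.png",cv2.resize(im["side"][130:280,180:320],None,fx=5,fy=4,interpolation=2)) ;cv2.imwrite("pics/t15.png",cv2.resize(im["top"][100:220,220:340],None,fx=5,fy=5,interpolation=2))
E
```

```text
time: 13.43
eef_pos: [663.8, 5.2, 211.1]
orientation: [0.6, 0.8, -0.0, -0.0]
force: [0.3, 0.2, -0.1]
grip_width: 52.3
dock now [-112.8 -234.9] z 211.1 ->dp [ 0.   -0.01] dz -1.97
jaw axis in dock deg 110.8 j [-0.11  0.37  1.49 -0.    1.27 -0.4 ] F [ 0.3  0.2 -0.1] w 52.34328283337031 13.4333
```

View pics/s15.png

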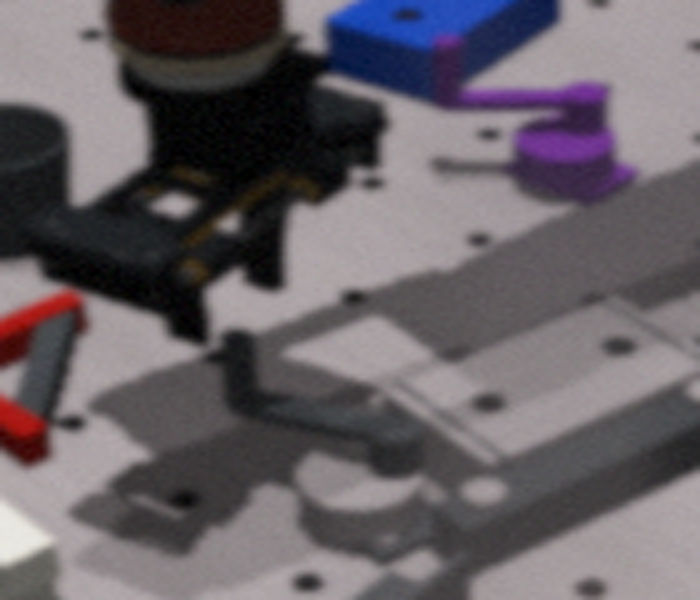

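View pics/t15.png

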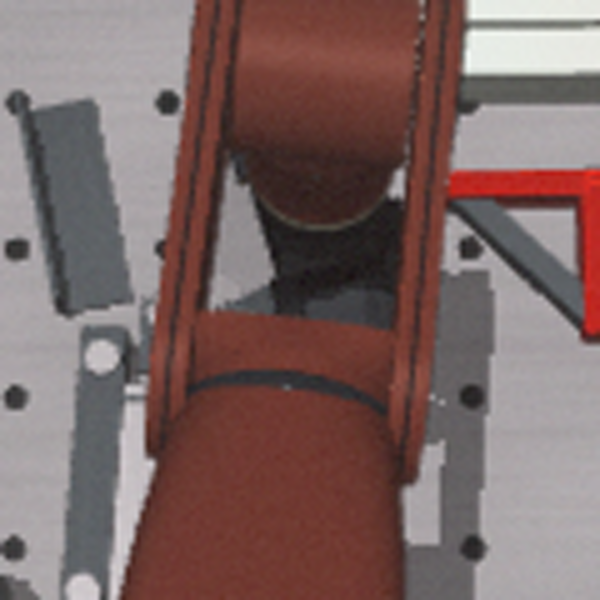

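```bash
python3 -m pendant '[{"jaw":60,"dp":[0,0,-0.8],"spin":0},{"jaw":60,"dp":[0,0,-1.6],"spin":0},{"jaw":60,"dp":[0,0,-1.95],"spin":0},{"jaw":60,"dp":[0,0,-1.95],"spin":0}]'
python3 cam.py; python3 - <<'E'
from h import *
im=camera("side");cv2.imwrite("pics/s16.png",cv2.resize(im[130:280,180:320],None,fx=5,fy=4,interpolation=2))
E
```

```text
time: 13.87
eef_pos: [661.4, 4.6, 148.9]
orientation: [0.599, 0.801, -0.002, -0.003]
force: [0.1, -0.1, -0.1]
grip_width: 52.2
dock now [-113.5 -232.7] z 148.9 ->dp [0.08 0.01] dz 0.1
jaw axis in dock deg 110.9 j [-0.11  0.44  1.53 -0.    1.18 -0.4 ] F [ 0.1 -0.1 -0.1] w 52.165060222991926 13.8667
```

View pics/s16.png

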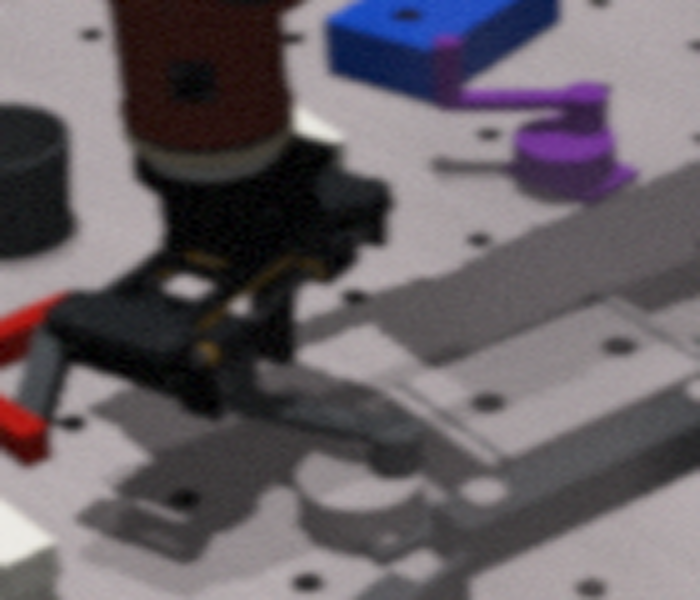

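```bash
python3 -m pendant '[{"jaw":30,"dp":[0.05,0,0],"spin":0},{"jaw":30,"dp":[0.05,0,0],"spin":0},{"jaw":30,"dp":[0.05,0,0],"spin":0}]' 5
python3 cam.py; cat > arc.py <<'E'
import sys
from h import *
py=float(sys.argv[1]);ths=eval(sys.argv[2])
s=ctrl.sense();p=s["eef_pos"]
l=inv(D,p)-[-40,py];print("now r",np.hypot(*l).round(1),"th",round((np.radians(222)-np.arctan2(l[1],l[0])%(2*np.pi)),3),"F",s["force"].round(1),"w",round(s["grip_width"],1),"z",p[2].round(1),s["time"])
for t in ths:
    q=np.radians(222)-t;w=W(D,(-40+85*np.cos(q),py+85*np.sin(q),0))[0];print(round(t,2),((w[:2]-p[:2])/30).round(2))
E
python3 arc.py -195 'np.arange(.2,2.2,.1)'
```

```text
time: 14.17
eef_pos: [666.4, 4.9, 154.6]
orientation: [0.598, 0.801, 0.001, 0.001]
force: [-0.3, -0.0, 0.1]
grip_width: 39.3
dock now [-112.9 -237.6] z 154.6 ->dp [-0.09  0.  ] dz -0.09
jaw axis in dock deg 111.0 j [-0.11  0.44  1.52 -0.    1.18 -0.4 ] F [-0.3 -0.   0.1] w 39.2832100351943 14.1667
now r 84.4 th 0.204 F [-0.3 -0.   0.1] w 39.3 z 154.6 14.1667
0.2 [ 0.02 -0.01]
0.3 [-0.24 -0.12]
0.4 [-0.51 -0.21]
0.5 [-0.79 -0.27]
0.6 [-1.07 -0.3 ]
0.7 [-1.35 -0.3 ]
0.8 [-1.64 -0.27]
0.9 [-1.91 -0.22]
1.0 [-2.18 -0.13]
1.1 [-2.45 -0.03]
1.2 [-2.7   0.11]
1.3 [-2.93  0.27]
1.4 [-3.15  0.45]
1.5 [-3.35  0.65]
1.6 [-3.52  0.87]
1.7 [-3.68  1.11]
1.8 [-3.81  1.36]
1.9 [-3.91  1.62]
2.0 [-3.99  1.9 ]
2.1 [-4.04  2.18]
```

```bash
python3 -m pendant '[{"jaw":30,"dp":[0,0,0],"spin":0},{"jaw":30,"dp":[-0.24,-0.12,0],"spin":-0.8},{"jaw":30,"dp":[-0.51,-0.21,0],"spin":-1.8},{"jaw":30,"dp":[-0.79,-0.27,0],"spin":-2.9},{"jaw":30,"dp":[-1.07,-0.3,0],"spin":-4},{"jaw":30,"dp":[-1.35,-0.3,0],"spin":-5.1},{"jaw":30,"dp":[-1.64,-0.27,0],"spin":-6.2},{"jaw":30,"dp":[-1.64,-0.27,0],"spin":-6.2}]'
python3 cam.py; python3 arc.py -195 'np.arange(.8,2.2,.1)'; python3 - <<'E'
from h import *
im=camera("side");cv2.imwrite("pics/s17.png",cv2.resize(im[130:280,180:320],None,fx=5,fy=4,interpolation=2))
E
```

```text
time: 14.83
eef_pos: [615.3, -2.9, 153.4]
orientation: [0.792, 0.611, 0.0, 0.0]
force: [-0.4, 0.4, -0.8]
grip_width: 26.3
dock now [-124.6 -187.3] z 153.4 ->dp [1.62 0.26] dz -0.05
jaw axis in dock deg 79.8 j [-0.13  0.33  1.67 -0.    1.14  0.12] F [-0.4  0.4 -0.8] w 26.25682946029595 14.8333
now r 85.0 th 0.824 F [-0.4  0.4 -0.8] w 26.3 z 153.4 14.8333
0.8 [ 0.07 -0.01]
0.9 [-0.21  0.04]
1.0 [-0.48  0.13]
1.1 [-0.74  0.23]
1.2 [-0.99  0.37]
1.3 [-1.23  0.53]
1.4 [-1.45  0.71]
1.5 [-1.64  0.91]
1.6 [-1.82  1.13]
1.7 [-1.97  1.37]
1.8 [-2.1   1.62]
1.9 [-2.21  1.89]
2.0 [-2.29  2.16]
2.1 [-2.34  2.44]
```

View pics/s17.png

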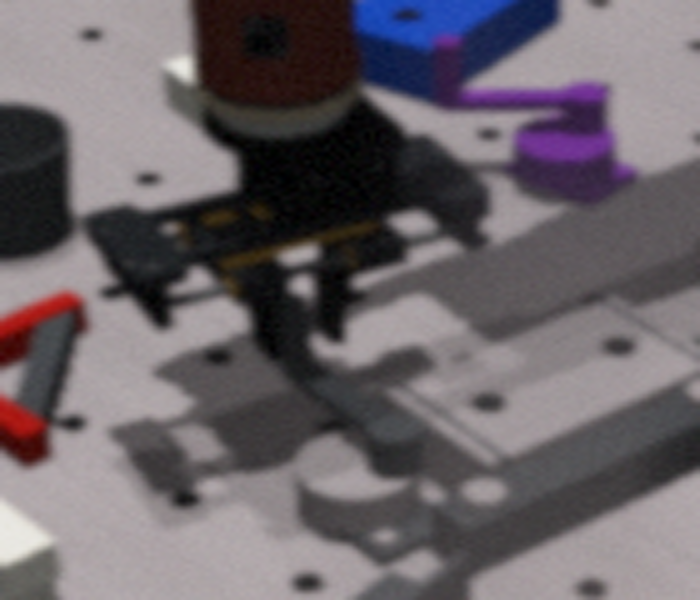

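```bash
python3 -m pendant '[{"jaw":30,"dp":[-0.21,0.04,0],"spin":-0.7},{"jaw":30,"dp":[-0.48,0.13,0],"spin":-1.8},{"jaw":30,"dp":[-0.74,0.23,0],"spin":-2.9},{"jaw":30,"dp":[-0.99,0.37,0],"spin":-4.1},{"jaw":30,"dp":[-1.23,0.53,0],"spin":-5.2},{"jaw":30,"dp":[-1.34,0.62,0],"spin":-5.8},{"jaw":30,"dp":[-1.34,0.62,0],"spin":-5.8}]'
python3 cam.py; python3 arc.py -195 'np.arange(1.4,2.2,.05)'; python3 look.py p18; python3 - <<'E'
from h import *
im=camera("side");cv2.imwrite("pics/s18.png",cv2.resize(im[130:280,180:320],None,fx=5,fy=4,interpolation=2))
E
```

```text
time: 15.47
eef_pos: [576.0, 16.1, 153.1]
orientation: [0.918, 0.396, 0.0, 0.0]
force: [0.0, 0.4, 0.1]
grip_width: 26.2
dock now [-108.7 -146.6] z 153.1 ->dp [ 2.93 -0.37] dz -0.04
jaw axis in dock deg 51.1 j [-0.11  0.24  1.77  0.    1.12  0.65] F [0.  0.4 0.1] w 26.160060878876653 15.4667
now r 84.1 th 1.347 F [0.  0.4 0.1] w 26.2 z 153.1 15.4667
1.4 [-0.13  0.08]
1.45 [-0.23  0.17]
1.5 [-0.33  0.28]
1.55 [-0.42  0.39]
1.6 [-0.51  0.5 ]
1.65 [-0.59  0.62]
1.7 [-0.66  0.74]
1.75 [-0.73  0.86]
1.8 [-0.79  0.99]
1.85 [-0.85  1.12]
1.9 [-0.9   1.25]
1.95 [-0.94  1.39]
2.0 [-0.97  1.52]
2.05 [-1.    1.66]
2.1 [-1.02  1.8 ]
2.15 [-1.04  1.94]
2.2 [-1.04  2.09]
15.5167 [-109.  -146.9] 153.2 [-0.5  0.4 -0.6]
```

View pics/s18.png

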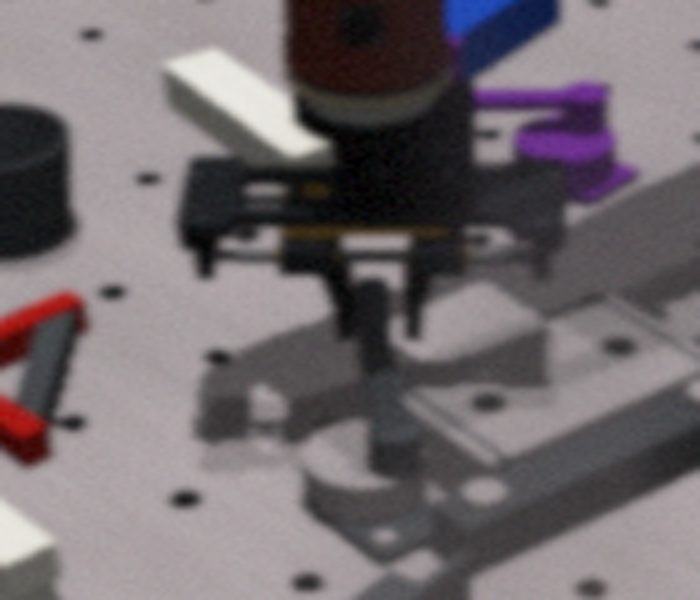

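View pics/p18.png

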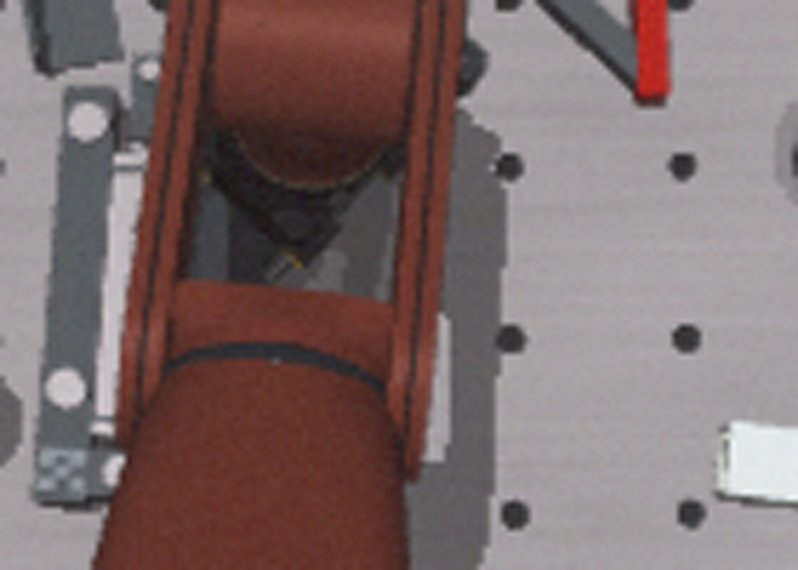

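```bash
python3 -m pendant '[{"jaw":30,"dp":[-0.13,0.08,0],"spin":-0.6},{"jaw":30,"dp":[-0.23,0.17,0],"spin":-1.2},{"jaw":30,"dp":[-0.33,0.28,0],"spin":-1.8},{"jaw":30,"dp":[-0.33,0.28,0],"spin":-1.8}]';python3 -m pendant '[{"jaw":30,"dp":[-0.09,0.11,0],"spin":-0.6},{"jaw":30,"dp":[-0.09,0.11,0],"spin":-0.6}]';python3 -m pendant '[{"jaw":30,"dp":[-0.09,0.11,0],"spin":-0.6},{"jaw":30,"dp":[-0.09,0.11,0],"spin":-0.6}]'; python3 arc.py -195 '[]'
```

```text
time: 15.9
eef_pos: [566.2, 24.1, 152.9]
orientation: [0.947, 0.322, 0.0, 0.0]
force: [0.2, 0.4, -0.2]
grip_width: 26.0
time: 16.07
eef_pos: [563.9, 26.9, 153.0]
orientation: [0.955, 0.298, 0.0, 0.001]
force: [0.7, -1.7, -0.1]
grip_width: 25.9
time: 16.23
eef_pos: [561.2, 30.1, 153.0]
orientation: [0.962, 0.273, 0.0, 0.001]
force: [0.3, -3.7, -1.0]
grip_width: 25.8
now r 85.2 th 1.587 F [ 0.3 -3.7 -1. ] w 25.8 z 153.0 16.2333
```

```bash
python3 -m pendant '[{"jaw":30,"dp":[-0.08,0.11,0],"spin":-0.6},{"jaw":30,"dp":[-0.08,0.11,0],"spin":-0.6}]';python3 -m pendant '[{"jaw":30,"dp":[-0.07,0.12,0],"spin":-0.6},{"jaw":30,"dp":[-0.07,0.12,0],"spin":-0.6}]'; python3 arc.py -195 '[]'
```

```text
time: 16.4
eef_pos: [558.6, 33.4, 153.0]
orientation: [0.969, 0.247, 0.0, 0.0]
force: [0.2, -3.3, 0.2]
grip_width: 26.0
time: 16.57
eef_pos: [556.2, 37.0, 153.0]
orientation: [0.975, 0.222, -0.0, 0.0]
force: [-0.6, -4.3, 0.7]
grip_width: 26.1
now r 85.5 th 1.687 F [-0.6 -4.3  0.7] w 26.1 z 153.0 16.5667
```

```bash
python3 -m pendant '[{"jaw":30,"dp":[-0.07,0.12,0],"spin":-0.6},{"jaw":30,"dp":[-0.07,0.12,0],"spin":-0.6}]';python3 -m pendant '[{"jaw":30,"dp":[-0.03,0.06,0],"spin":-0.3},{"jaw":30,"dp":[-0.03,0.06,0],"spin":-0.3}]';  python3 arc.py -195 '[]'; python3 look.py p19
```

```text
time: 16.73
eef_pos: [554.0, 40.6, 152.9]
orientation: [0.981, 0.197, -0.0, 0.0]
force: [-0.3, -4.0, 1.8]
grip_width: 25.9
time: 16.9
eef_pos: [553.9, 41.5, 153.0]
orientation: [0.983, 0.184, 0.001, 0.001]
force: [1.9, -8.3, -0.8]
grip_width: 27.0
now r 85.3 th 1.747 F [ 1.9 -8.3 -0.8] w 27.0 z 153.0 16.9
16.95 [ -85.2 -122.6] 153.0 [  3.2 -10.3  -1.5]
```

View pics/p19.png

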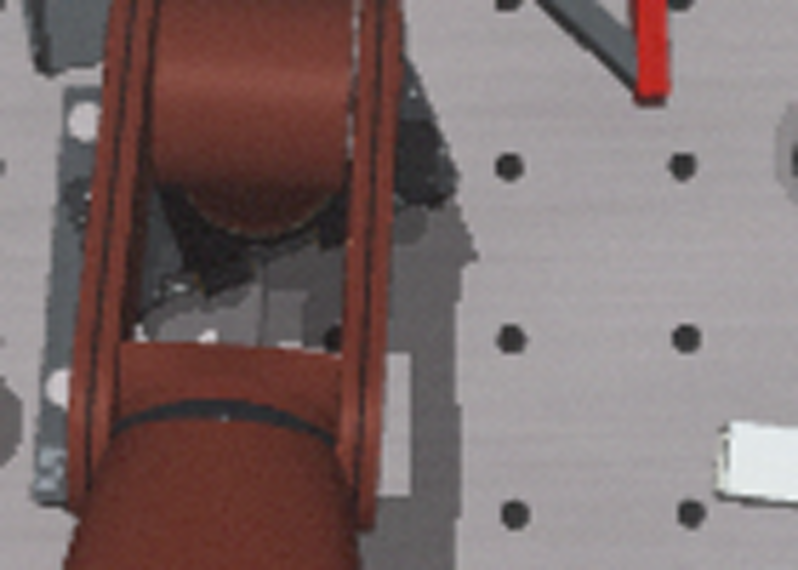

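```bash
python3 -m pendant '[{"jaw":30,"dp":[0.09,-0.18,0],"spin":0},{"jaw":45,"dp":[0.09,-0.18,0],"spin":0},{"jaw":45,"dp":[0.09,-0.18,0],"spin":0}]';python3 -m pendant '[{"jaw":50,"dp":[0,0,0],"spin":0},{"jaw":50,"dp":[0,0,0.9],"spin":0},{"jaw":50,"dp":[0,0,1.8],"spin":0},{"jaw":50,"dp":[0,0,2.8],"spin":0},{"jaw":50,"dp":[-0.1,-1.2,2.9],"spin":0},{"jaw":50,"dp":[-0.2,-2.5,2.9],"spin":0},{"jaw":50,"dp":[-0.3,-3.8,2.9],"spin":0},{"jaw":50,"dp":[-0.4,-5,2.9],"spin":0}]';python3 -m pendant '[{"jaw":50,"dp":[-0.1,-1.2,0],"spin":0},{"jaw":50,"dp":[-0.1,-1.5,0],"spin":0},{"jaw":50,"dp":[-0.1,-1.5,0],"spin":0}]'
python3 look.py p20; python3 - <<'E'
from h import *
im=camera("side");cv2.imwrite("pics/s20.png",cv2.resize(im[130:280,180:320],None,fx=5,fy=4,interpolation=2))
E
```

```text
time: 17.2
eef_pos: [555.7, 37.7, 152.5]
orientation: [0.983, 0.183, -0.0, -0.001]
force: [0.6, 0.2, -1.1]
grip_width: 33.3
time: 17.87
eef_pos: [543.6, -113.5, 240.2]
orientation: [0.983, 0.184, 0.0, 0.0]
force: [0.7, 0.1, -0.8]
grip_width: 43.4
time: 18.12
eef_pos: [540.5, -159.7, 239.7]
orientation: [0.983, 0.181, 0.0, -0.0]
force: [-0.4, 0.3, 0.2]
grip_width: 43.8
18.1667 [-285.  -124.8] 239.5 [-0.7  1.1 -0.7]
```

View pics/s20.png

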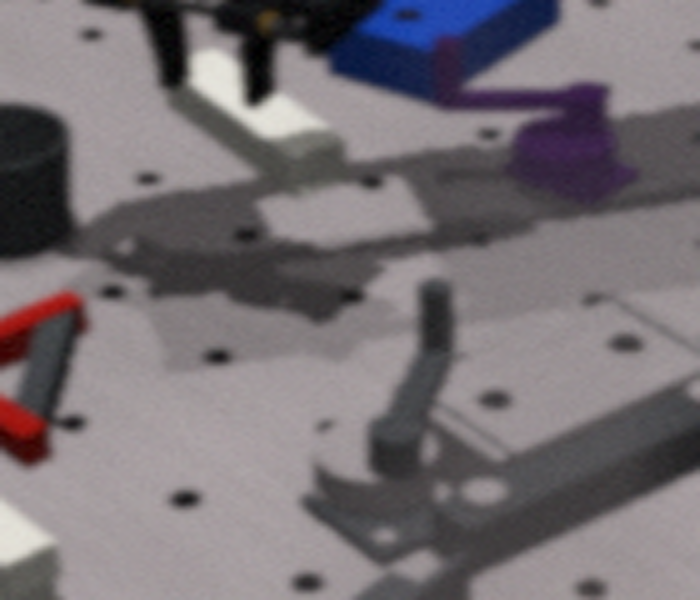

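View pics/p20.png

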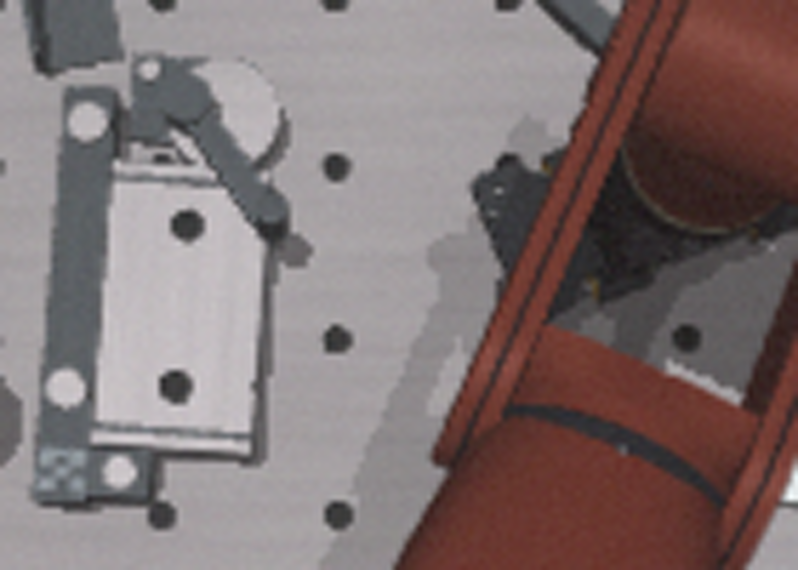

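```bash
python3 blk.py FF=116,157 NF=93,444 NR=254,452 ; python3 - <<'E'
from plant import job
print(job.hand_in())
E
```

```text
block dock [-46.7 -80.1] rel 0.005 res [[-0.2, -0.1], [-0.1, -0.3], [0.3, 0.3]]
FF [  -1.3 -159.9] NF [-2.1  0.1] FR [ -91.3 -160.3] NR [-92.1  -0.3] rear 40 [-91.9 -40.3] rear 50 [-91.9 -30.3] rear -40 [ -91.5 -120.3] rear -50 [ -91.5 -130.3] the job is handed in; nothing more can be done
None
```

I walked the box into the corner of the fixture, clamped it with the cam lever and handed the job in at about 18 s; the hand-in gives no verdict.

**Swings:** I pushed the near end first, then the far end, then the near end, then the far end until the box was square. By the top camera the box turned to about -0.38, +0.24 and -0.14 rad out of square (minus means near end ahead). I then pressed both ends against the fence with up to 25 N. The finger stopped within 0.7 mm of the same place at each end.

**Cam:** I turned the lever clockwise to about 1.7 rad. The box slid at about 4 N. I stopped when the force climbed to about 11 N at the end stop, then drew the gripper clear.

**Last checks:**

| Check | Measured | Limit |
|---|---|---|
| Box x in the fixture's frame | -46.7 mm | above -49 mm |
| Box y in the fixture's frame | -80.1 mm | above -83 mm |
| Out of square | 0.005 rad | 0.05 rad |

- **Cam disc gap:** I did not measure it directly. I take the disc to be touching because the force rose once the box reached the stop.
- **Other things on the table:** I touched none of them and saw no movement in the pictures I looked at, but I did not measure them at the end.

**Disagreements:**
- My side-view and top-view fits of the box differed by up to about 12 mm. I used the top view throughout and checked the fence by contact.
- The lever pivot came out at -192 mm from one feature and nearer -200 mm from another, so I followed its arc at -195 mm.
- The first near-end push turned the box less than expected because the finger was too near the middle, so I moved the finger further out.

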